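# Printing blocks face up to dry

## Robot

A 6-joint arm with a two-finger parallel gripper is mounted at the origin on the work surface. World frame = base frame: x ahead of the robot, y to its left, z up, the work surface at z = 0. Lengths are in m, angles in rad, forces in N, time in s.
With the tool pointing down it reaches from about 0.375 to 0.9 m from the base axis. Payload 3.1 kg.
Tool frame: the origin (TCP) lies at the very end of the fingers, on their centre line; the grasp point (between the pads) lies 19 mm behind it; z points along the fingers, y is the direction in which the jaws open and shut (so a half turn about z gives the same grasp; the last joint's range is limited). The gripper opens to 85 mm and grips with 20 to 120 N. Pads are 22 mm wide; open, the fingers measure 114 mm over their backs; the gripper's body (76 mm by 85 mm) begins 54 mm behind the grasp point. The pads swing forward as they close: fully open they stand 13 mm farther back than shut.
Start: joints at [-1.395, 0.527, 1.433, -0, 1.181, -0.178], TCP at [0.217, -0.586, 0.231] pointing down, gripper open.
Joint ranges: [-3.08, 3.08], [-0.75, 2.2], [0.22, 2.44], [-1.43, 4.57], [0, 2.65], [-2.85, 2.85]. Speed limits (rad/s): [2.79, 2.79, 3.14, 3.14, 3.14, 3.14].

## Interface

Orientations are given as a unit quaternion [x, y, z, w].
In Python, from station import manip gives the robot as it stands.
- The arm moves only by the tool send_rows, never from a script. Its argument "motion" is a list of rows, each an object with "gripper": the finger opening in mm, from 0 to 85.4; "travel": the shift along the tool's x, y, z in mm, a list of three; "rotation": the turn, a rotation vector about the tool's x, y, z in degrees, a list of three. In form: [{"gripper": gripper, "travel": [x, y, z], "rotation": [ax, ay, az]}, ...]. A call has 1 to 12 rows; each row shifts and turns the commanded pose from where the row before left it, along the tool's axes as they then stand; what a row does not reach is not made up. A row lasts 1/12 s, in which the tool goes at most 41.7 mm and 7.16 degrees, less where a joint would pass 70% of its speed; a pose out of reach is approached as far as the arm can. A call is refused whole if a number of a shift passes 41.7 or a number of a turn 7.16, either way. A call with a gripper value outside its range is refused whole. The fingers move at their own pace and stop on an object; "newtons" is the grip in N (left out, the last holds). Time passes only in rows, so rows that do not move let the fingers close. It gives the time, the measured TCP pose, the force and the opening at its end, in the units of the state.
- manip.sense(): the state, without advancing time (a new reading comes with each control period).
- manip.snapshot(name): name is "scene" or "top" or "wrist"; returns the picture (480x640x3 uint8, red, green, blue); there is no depth.
- manip.calibration(name): a dict with "fx", "fy", "cx", "cy" (pixels), "cam_to_world" (4x4, takes a point from camera to world coordinates). Camera axes: x right, y down, z forward; pixel columns grow to the right and rows downward; lengths in m; the calibration is good to about 2 mm. A picture is of the moment at which its call begins: read the wrist's pose just before it. calibration takes no time and is no camera call; for the wrist camera it gives the pose at the moment of the call.
- manip.sign_off(): hands the job in, once; it reports no verdict.
The state is a dict: "t": time; "q": joint angles; "qd": joint speeds; "tau": joint torques, N m; "tcp_pos": TCP position; "tool_rot": TCP orientation; "force": force on the tool from outside, world axes, zero at the start; "ft_torque": the same for the moment, N m; "finger_gap": opening from 0.0 (shut) to 1.0 (fully open).
Only numpy, scipy, OpenCV 4.12 (cv2) and the standard library are available. Lean on these libraries where they do the work, as an engineer would, in place of code of your own. Each camera call takes 0.05 s, during which the arm holds its last target. There are 200 camera calls.

## Task

Slide the empty drying board across the printing table onto its taped outline, square with it. Then turn over every printing block that lies face down on the table (standing it on its side and regripping from the other side helps) and lay it on the board printing face up to dry, flat on its handle rib, side by side and wholly on the board. Leave the jar, the bowl and the brush where they are.

Things in the scene. Friction and masses are not known exactly. Their poses are not given: they have to be found in the camera images.
- block_studs: wooden printing block, relief of twelve round studs; may be absent. Slab 44 (x) x 54 (y) x 32 mm (z), origin at its centre; relief 40 x 50, 7 high, on the -z side (face at z -23); handle rib 28 (x) x 54 (y), 10 high, flat, on the +z side (top at +26); 0.13 kg. z up = face down (origin 23 mm above its support), z down = face up on the rib (26 mm), y upright = steady on its side (27 mm)
- block_bars: wooden printing block, relief of five straight bars; may be absent. Slab 44 (x) x 54 (y) x 32 mm (z), origin at its centre; relief 40 x 50, 7 high, on the -z side (face at z -23); handle rib 28 (x) x 54 (y), 10 high, flat, on the +z side (top at +26); 0.13 kg. z up = face down (origin 23 mm above its support), z down = face up on the rib (26 mm), y upright = steady on its side (27 mm)
- block_flower: wooden printing block, relief of a ring of dots between two bars; may be absent. Slab 44 (x) x 54 (y) x 32 mm (z), origin at its centre; relief 40 x 50, 7 high, on the -z side (face at z -23); handle rib 28 (x) x 54 (y), 10 high, flat, on the +z side (top at +26); 0.13 kg. z up = face down (origin 23 mm above its support), z down = face up on the rib (26 mm), y upright = steady on its side (27 mm)
- board: loose flat wooden drying board, 250 (x) x 112 (y) x 18 mm, 0.55 kg, slides on the table under a push of about 3 to 8 N; too wide to grip. Origin at the centre of its underside; x along its length. Three blocks fit in a row along it, their 54 mm side across it, 76 mm apart
- outline: white tape rectangle stuck flat on the table, inner edges 266 (x) x 128 mm (y): the board's place. Origin at its centre on the table top, x along its length (the board may lie either way round)
- paste_jar: bystander: closed round jar, 66 mm across, 100 high, origin under its centre
- dye_bowl: bystander: empty steel bowl, 110 mm across, 50 high, origin under its centre
- brush: bystander: hand brush lying on the table, handle towards its -x, origin under its middle
Mind the look-alikes: they are no part of the job. Leave any blue or yellow look-alike of the block_flower alone.

How it is judged:
By the outcome, as a careful person would: the job done as asked, in the order asked, and still so for the second after the job is handed in, with the robot touching nothing.
Of block_studs, block_bars, block_flower only 2 to 3 are there at a start; the rules pass over those that are not, and their reading is None.
At some moment in a run one of block_studs, block_bars, block_flower may be knocked a few centimetres aside while the robot is not near it.
It also fails if it takes over 210 s, if anything falls off the work surface, if the arm or the gripper's body presses on something with over 40 N, if the wrist force passes 120 N, or if a joint passes its speed limit or range.

## Working session

There is one attempt and no reset: what is moved stays moved. The work goes in short steps, Python scripts to look and compute and a tool call to move; the robot and the scene stay as the last step left them, time stands still between calls to the robot, and variables do not carry over. Pictures are saved under pics/ and viewed, about 12 in all and at most 16, crops included, and the job is handed in when it is done.

Besides the shell and the picture viewer there is one more tool, called as name([rows], argument=value, ...), one row to a line, values as JSON. send_rows: Moves the arm, as the interface text tells. Its arguments: {"type":"object","properties":{"motion":{"type":"array","items":{"type":"object","properties":{"gripper":{"type":"number"},"travel":{"type":"array","items":{"type":"number"}},"rotation":{"type":"array","items":{"type":"number"}}}}},"newtons":{"type":"number"}},"required":["motion"]}

```bash
ls; mkdir -p pics; python3 - <<'E'
from station import manip
import cv2,numpy as np
print(manip.sense())
for n in("top","scene"):
    im=manip.snapshot(n); c=manip.calibration(n)
    print(n,c)
    cv2.imwrite(f"pics/{n}0.png",im[:,:,::-1])
E
```

```text
pics
{'t': 0.0, 'q': array([-1.39449800e+00,  5.28465588e-01,  1.43392662e+00, -1.23436214e-06,
        1.18141101e+00, -1.78479425e-01]), 'qd': array([-0.0011994 , -0.00136041,  0.00046768,  0.00054496, -0.00062026,
       -0.00064411]), 'tau': array([-1.00737849e-03, -4.42352915e+01, -1.78022969e+01, -3.52300585e-04,
        8.50008189e-03, -1.08860718e-05]), 'tcp_pos': array([ 0.21702252, -0.58532982,  0.23032626]), 'tool_rot': array([ 9.84307164e-01,  1.76460151e-01,  6.34640791e-07, -1.10527923e-03]), 'force': array([-0.61712025,  0.44677402,  0.29408026]), 'ft_torque': array([-0.00399224,  0.00254521,  0.00554563]), 'finger_gap': 0.9968587395949207}
top {'fx': 445.7988951731559, 'fy': 445.7988951731559, 'cx': 322.2393124749248, 'cy': 240.44056120908107, 'cam_to_world': array([[-0.0243219 , -0.98955238,  0.14210744,  0.44734782],
       [-0.99908444,  0.01905547, -0.03830371, -0.06678863],
       [ 0.03519561, -0.14290895, -0.98910985,  0.8973388 ],
       [ 0.        ,  0.        ,  0.        ,  1.        ]])}
scene {'fx': 434.80044408961845, 'fy': 434.80044408961845, 'cx': 317.9038281254251, 'cy': 239.3720910276707, 'cam_to_world': array([[ 0.86105186,  0.38908435, -0.32741879,  0.84412725],
       [ 0.50819174, -0.63536888,  0.58141855, -0.60736677],
       [ 0.01818915, -0.66702305, -0.74481501,  0.70851474],
       [ 0.        ,  0.        ,  0.        ,  1.        ]])}
```

View pics/top0.png

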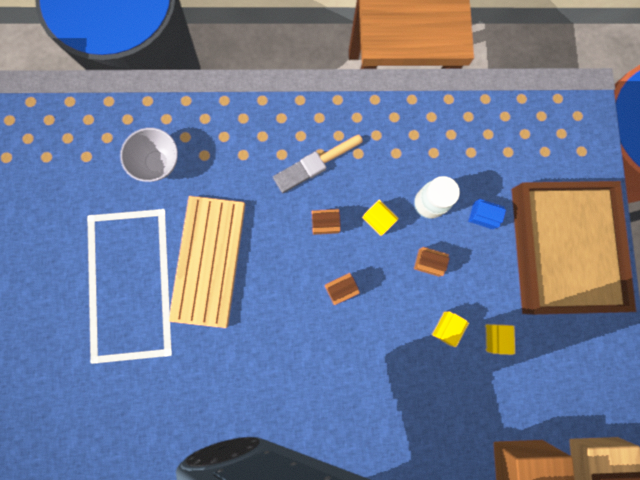

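View pics/scene0.png

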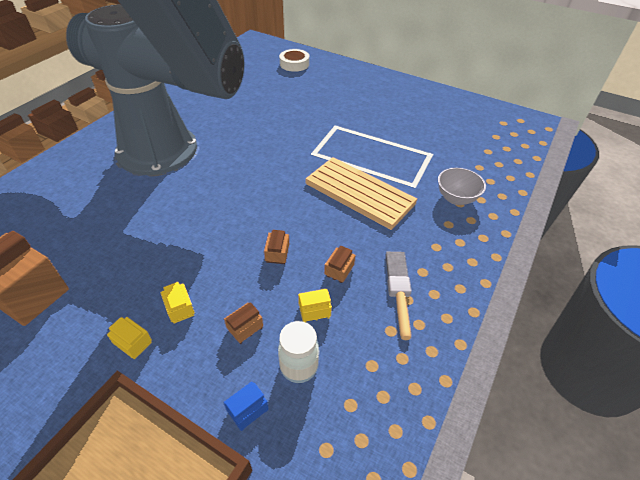

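The top view shows the outline at about (130,285) and the board at (208,262). Three brown blocks lie rib up at (326,221), (342,289) and (432,262). The yellow and blue pieces are look-alikes. Next I'll measure the positions.

```bash
cat > h.py <<'E'
from station import manip
import cv2,numpy as np
from scipy.spatial.transform import Rotation as R
def ray(c,uv,z):
    uv=np.atleast_2d(np.array(uv,float)); T=c["cam_to_world"]
    d=np.c_[(uv[:,0]-c["cx"])/c["fx"],(uv[:,1]-c["cy"])/c["fy"],np.ones(len(uv))]@T[:3,:3].T
    o=T[:3,3]; return o+d*((z-o[2])/d[:,2])[:,None]
def proj(c,P):
    T=np.linalg.inv(c["cam_to_world"]); p=np.atleast_2d(P)@T[:3,:3].T+T[:3,3]
    return np.c_[p[:,0]/p[:,2]*c["fx"]+c["cx"],p[:,1]/p[:,2]*c["fy"]+c["cy"]]
def rect(xy):
    """centre, long-axis angle deg, sizes of min area rect of world points (mm)"""
    (a,b),(w,h),t=cv2.minAreaRect((xy[:,:2]*1000).astype(np.float32))
    if h>w: w,h,t=h,w,t+90
    return np.round([a,b,w,h,(t+90)%180-90],1)
def comps(m,amin):
    n,l,s,ce=cv2.connectedComponentsWithStats(m.astype(np.uint8))
    return [(l==i,s[i,4],ce[i]) for i in range(1,n) if s[i,4]>amin]
def pts(m): 
    v,u=np.nonzero(m); return np.c_[u,v]
E
python3 - <<'E'
from h import *
im=cv2.imread("pics/top0.png"); c=manip.calibration("top"); hsv=cv2.cvtColor(im,cv2.COLOR_BGR2HSV)
H,S,V=[hsv[...,i].astype(int) for i in range(3)]
def pr(n,m,z,amin):
    for k,a,ce in comps(m,amin):
        print(n,a,ce.round(),rect(ray(c,pts(k),z)))
roi=np.zeros(H.shape,bool); roi[180:380,60:500]=1
pr("white",roi&(S<60)&(V>180),0,200)
pr("board",roi&(H>8)&(H<25)&(S<170)&(S>40)&(V>140),.018,500)
br=roi&((H<14))&(S>110)
pr("brown",br,.04,200)
for u,v in[(326,221),(342,289),(432,262),(208,262)]: print(hsv[v,u-12:u+13:4].tolist())
crops=[cv2.resize(im[v-28:v+28,u-28:u+28],(360,360),interpolation=cv2.INTER_CUBIC) for u,v in[(326,221),(342,289)]]
cv2.imwrite("pics/blk.png",np.hstack(crops))
E
```

```text
white 1290 [436. 197.] [ 664.  -341.6  102.8   70.3  -47. ]
white 3191 [128. 287.] [497.1 283.  292.7 157.    4.1]
board 7321 [207. 262.] [539.2 126.2 250.2 112.7  -8. ]
brown 510 [326. 220.] [ 608.6 -107.6   51.8   45.2  -88.3]
brown 545 [432. 260.] [ 525.5 -312.4   59.6   45.3   72.8]
brown 523 [342. 288.] [ 476.6 -135.2   53.5   42.6  -65.1]
[[11, 162, 123], [11, 159, 120], [10, 156, 121], [10, 160, 121], [10, 150, 122], [11, 162, 121], [10, 143, 123]]
[[11, 163, 139], [11, 157, 140], [10, 155, 138], [10, 156, 124], [11, 157, 120], [11, 156, 129], [10, 159, 135]]
[[10, 159, 146], [10, 156, 132], [11, 159, 127], [11, 157, 117], [10, 151, 120], [11, 160, 121], [11, 164, 126]]
[[23, 103, 253], [14, 141, 164], [22, 104, 252], [23, 105, 252], [14, 137, 181], [22, 104, 252], [21, 110, 249]]
```

View pics/blk.png

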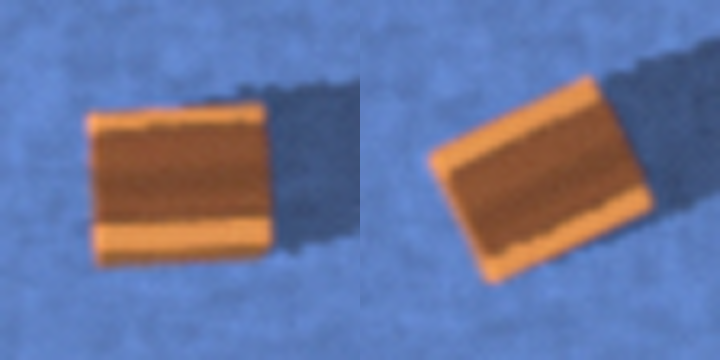

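```bash
cat >> h.py <<'E'
def goto(x,y,z,yaw):
    """print what is left to a tool-down pose: turn about tool z (deg), then travel in the turned tool axes (mm); x,y,z in mm"""
    s=manip.sense(); p=s["tcp_pos"]*1000; r=R.from_quat(s["tool_rot"]).as_matrix()
    cur=np.degrees(np.arctan2(r[1,0],r[0,0])); dy=(cur-yaw+180)%360-180
    a=np.radians(yaw); X=np.array([np.cos(a),np.sin(a)]); Y=np.array([np.sin(a),-np.cos(a)])
    d=np.array([x,y])-p[:2]
    print("at",p.round(1),"yaw",round(cur,1),"tilt",r[:,2].round(3),"| turn z",round(dy,1),"travel",[round(d@X,1),round(d@Y,1),round(p[2]-z,1)],"F",s["force"].round(1),"gap",round(s["finger_gap"],3),"t",round(s["t"],1))
E
python3 - <<'E'
from h import *
c=manip.calibration("top"); print(ray(c,[(149,157),(277,183),(362,140),(437,210)],0.0).round(3))
goto(698.6,103.8,60,-8)
E
```

```text
[[ 0.757  0.252  0.   ]
 [ 0.698 -0.011  0.   ]
 [ 0.789 -0.191  0.   ]
 [ 0.635 -0.341  0.   ]]
at [ 217.  -585.4  230.4] yaw 20.3 tilt [-0.     0.002 -1.   ] | turn z 28.3 travel [np.float64(380.9), np.float64(-749.5), np.float64(170.4)] F [-0.6  0.7  0.2] gap 1.001 t 0.1
```

send_rows([
  {"gripper":85,"rotation":[0,0,7.1],"travel":[0,0,0]},
  {"gripper":85,"rotation":[0,0,7.1],"travel":[0,0,0]},
  {"gripper":85,"rotation":[0,0,7.1],"travel":[0,0,0]},
  {"gripper":85,"rotation":[0,0,7],"travel":[0,0,0]},
  {"gripper":85,"rotation":[0,0,0],"travel":[18,-36,0]},
  {"gripper":85,"rotation":[0,0,0],"travel":[18,-36,0]},
  {"gripper":85,"rotation":[0,0,0],"travel":[18,-36,0]},
  {"gripper":85,"rotation":[0,0,0],"travel":[18,-36,0]},
  {"gripper":85,"rotation":[0,0,0],"travel":[18,-36,0]},
  {"gripper":85,"rotation":[0,0,0],"travel":[18,-36,0]},
  {"gripper":85,"rotation":[0,0,0],"travel":[18,-36,0]},
  {"gripper":85,"rotation":[0,0,0],"travel":[18,-36,0]},
])

```text
t: 1.1
tcp_pos: [0.4002, -0.3188, 0.2311]
tool_rot: [0.998, -0.07, -0.0, -0.0]
force: [0.9, -0.5, 0.1]
finger_gap: 0.992
```

send_rows([
  {"gripper":85,"rotation":[0,0,0],"travel":[18,-36,0]},
  {"gripper":85,"rotation":[0,0,0],"travel":[18,-36,0]},
  {"gripper":85,"rotation":[0,0,0],"travel":[18,-36,0]},
  {"gripper":85,"rotation":[0,0,0],"travel":[18,-36,0]},
  {"gripper":85,"rotation":[0,0,0],"travel":[18,-36,0]},
  {"gripper":85,"rotation":[0,0,0],"travel":[18,-36,0]},
  {"gripper":85,"rotation":[0,0,0],"travel":[18,-36,0]},
  {"gripper":85,"rotation":[0,0,0],"travel":[18,-36,0]},
  {"gripper":85,"rotation":[0,0,0],"travel":[18,-36,0]},
  {"gripper":85,"rotation":[0,0,0],"travel":[18,-36,0]},
])

```text
t: 1.93
tcp_pos: [0.6284, 0.0128, 0.2309]
tool_rot: [0.998, -0.069, -0.001, 0.0]
force: [-0.1, -0.1, -0.4]
finger_gap: 0.999
```

```bash
python3 -c "
from h import *
goto(698.6,103.8,25,-8)"
```

```text
at [628.4  12.8 230.9] yaw -8.0 tilt [-0.001  0.    -1.   ] | turn z 0.0 travel [np.float64(56.9), np.float64(-99.9), np.float64(205.9)] F [-0.1 -0.1 -0.4] gap 0.999 t 1.9
```

send_rows([
  {"gripper":85,"rotation":[0,0,0],"travel":[19,-33,35]},
  {"gripper":85,"rotation":[0,0,0],"travel":[19,-33,35]},
  {"gripper":85,"rotation":[0,0,0],"travel":[19,-34,35]},
  {"gripper":85,"rotation":[0,0,0],"travel":[0,0,35]},
  {"gripper":85,"rotation":[0,0,0],"travel":[0,0,35]},
  {"gripper":85,"rotation":[0,0,0],"travel":[0,0,31]},
])

```text
t: 2.43
tcp_pos: [0.6834, 0.0849, 0.0432]
tool_rot: [0.998, -0.069, -0.001, 0.0]
force: [-0.2, 0.0, 0.1]
finger_gap: 0.992
```

send_rows([
  {"gripper":85,"rotation":[0,0,0],"travel":[0,0,7]},
  {"gripper":85,"rotation":[0,0,0],"travel":[0,0,7]},
  {"gripper":85,"rotation":[0,0,0],"travel":[0,0,6]},
  {"gripper":85,"rotation":[0,0,0],"travel":[0,0,0]},
])

```text
t: 2.77
tcp_pos: [0.685, 0.0836, 0.0266]
tool_rot: [0.998, -0.07, 0.001, -0.0]
force: [0.5, -0.1, -0.4]
finger_gap: 0.993
```

send_rows([
  {"gripper":85,"rotation":[0,0,0],"travel":[0,0,3]},
  {"gripper":85,"rotation":[0,0,0],"travel":[0,0,0]},
])

```text
t: 2.93
tcp_pos: [0.6854, 0.0836, 0.0246]
tool_rot: [0.998, -0.07, 0.001, -0.0]
force: [-0.2, -0.3, 0.2]
finger_gap: 0.997
```

```bash
python3 -c "
from h import *
goto(698.6,103.8,0,-8)
cv2.imwrite('pics/w1.png',manip.snapshot('wrist')[:,:,::-1])"
```

```text
at [685.4  83.6  24.6] yaw -8.0 tilt [ 0.003 -0.    -1.   ] | turn z 0.0 travel [np.float64(10.3), np.float64(-21.8), np.float64(24.6)] F [-0.2 -0.3  0.2] gap 0.997 t 2.9
```

View pics/w1.png

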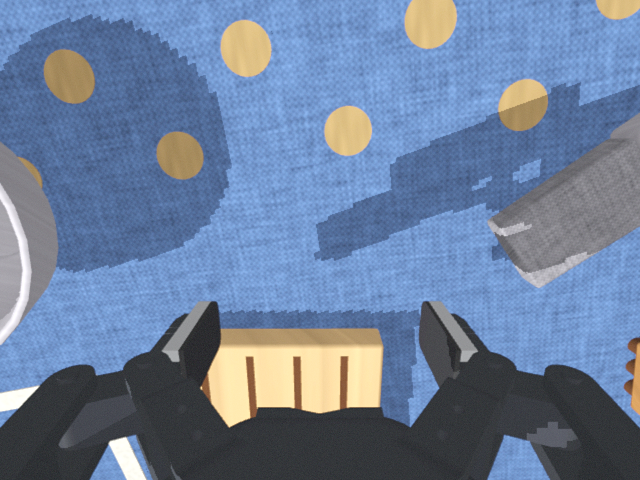

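The wrist view shows the board's end at row 330 just inside the fingers. The arm is about 10 and 22 mm short of the goal, because a row's total shift is capped at 41.7 mm. I'll finish the approach with the jaws narrowed to 60 mm.

send_rows([
  {"gripper":60,"rotation":[0,0,0],"travel":[12,0,0]},
  {"gripper":60,"rotation":[0,0,0],"travel":[8,-11,0]},
  {"gripper":60,"rotation":[0,0,0],"travel":[0,-11,0]},
  {"gripper":60,"rotation":[0,0,0],"travel":[0,0,6]},
  {"gripper":60,"rotation":[0,0,0],"travel":[0,0,6]},
  {"gripper":60,"rotation":[0,0,0],"travel":[0,0,0]},
])

```text
t: 3.48
tcp_pos: [0.7051, 0.1031, 0.0094]
tool_rot: [0.998, -0.069, -0.002, 0.0]
force: [-0.9, -0.2, -0.7]
finger_gap: 0.7
```

send_rows([
  {"gripper":60,"rotation":[0,0,0],"travel":[0,0,3]},
  {"gripper":60,"rotation":[0,0,0],"travel":[0,0,0]},
])

```text
t: 3.65
tcp_pos: [0.7062, 0.1025, 0.0071]
tool_rot: [0.998, -0.07, -0.001, 0.0]
force: [-0.2, 0.2, 0.7]
finger_gap: 0.701
```

send_rows([
  {"gripper":60,"rotation":[0,0,0],"travel":[0,0,3]},
  {"gripper":60,"rotation":[0,0,0],"travel":[0,0,0]},
])

```text
t: 3.82
tcp_pos: [0.7068, 0.1026, 0.0046]
tool_rot: [0.998, -0.07, -0.0, 0.0]
force: [-0.7, -0.6, 0.2]
finger_gap: 0.702
```

```bash
python3 -c "
from h import *
goto(698.6,103.8,0,-8)"
```

```text
at [706.8 102.6   4.6] yaw -8.0 tilt [-0.001 -0.    -1.   ] | turn z 0.0 travel [np.float64(-8.3), np.float64(-0.1), np.float64(4.6)] F [-0.7 -0.6  0.2] gap 0.702 t 3.8
```

send_rows([
  {"gripper":60,"rotation":[0,0,0],"travel":[0,0,3]},
  {"gripper":60,"rotation":[0,0,0],"travel":[-10,0,0]},
  {"gripper":60,"rotation":[0,0,0],"travel":[-10,0,0]},
  {"gripper":60,"rotation":[0,0,0],"travel":[-6,0,0]},
  {"gripper":60,"rotation":[0,0,0],"travel":[-4,0,0]},
  {"gripper":60,"rotation":[0,0,0],"travel":[-4,0,0]},
  {"gripper":60,"rotation":[0,0,0],"travel":[-4,0,0]},
])

```text
t: 4.4
tcp_pos: [0.6707, 0.108, 0.0024]
tool_rot: [0.998, -0.07, 0.002, -0.0]
force: [1.8, 0.6, -1.3]
finger_gap: 0.704
```

send_rows([
  {"gripper":60,"rotation":[0,0,0],"travel":[-4,0,0]},
  {"gripper":60,"rotation":[0,0,0],"travel":[-4,0,0]},
  {"gripper":60,"rotation":[0,0,0],"travel":[-4,0,0]},
  {"gripper":60,"rotation":[0,0,0],"travel":[-4,0,0]},
])

```text
t: 4.73
tcp_pos: [0.6541, 0.1103, 0.0023]
tool_rot: [0.998, -0.07, 0.001, -0.0]
force: [1.5, -0.6, -0.8]
finger_gap: 0.701
```

```bash
python3 -c "
from h import *
goto(631,113,0,-8)"
```

```text
at [654.1 110.3   2.3] yaw -8.0 tilt [ 0.002 -0.    -1.   ] | turn z 0.0 travel [np.float64(-23.3), np.float64(0.6), np.float64(2.3)] F [ 1.5 -0.6 -0.8] gap 0.701 t 4.7
```

```bash
cat >> h.py <<'E'
def look():
    im=manip.snapshot("top")[:,:,::-1]; c=manip.calibration("top"); hsv=cv2.cvtColor(np.ascontiguousarray(im),cv2.COLOR_BGR2HSV)
    H,S,V=[hsv[...,i].astype(int) for i in range(3)]
    for k,a,ce in comps((H>8)&(H<25)&(S<170)&(S>40)&(V>140),400):
        if ce[0]<300 and ce[1]>180: print("board",a,rect(ray(c,pts(k),.018)))
    roi=np.zeros(H.shape,bool); roi[180:400,60:500]=1
    for k,a,ce in comps(roi&(H<14)&(S>110)&(V>60),200): print("brown",a,ce.round(),rect(ray(c,pts(k),.04)))
    return im,c,hsv
E
python3 - <<'E'
from h import *
im,_,_=look()
cv2.imwrite("pics/t1.png",im[140:400,60:380])
w=manip.snapshot("wrist")[:,:,::-1]
cv2.imwrite("pics/t1.png",np.hstack([cv2.resize(im[150:390,80:320],(480,480)),cv2.resize(w[240:],(320,120)).repeat(4,0)[:480]]))
E
```

```text
board 2189 [519.7 128.8 250.7 113.4  -8.1]
board 727 [516.1 112.4 238.8  20.2  -8.2]
brown 456 [326. 220.] [ 608.8 -107.6   51.8   45.5  -88. ]
brown 535 [433. 261.] [ 525.5 -311.8   58.6   45.4   72.3]
brown 459 [342. 289.] [ 476.2 -135.4   53.5   41.8  -65.1]
```

View pics/t1.png

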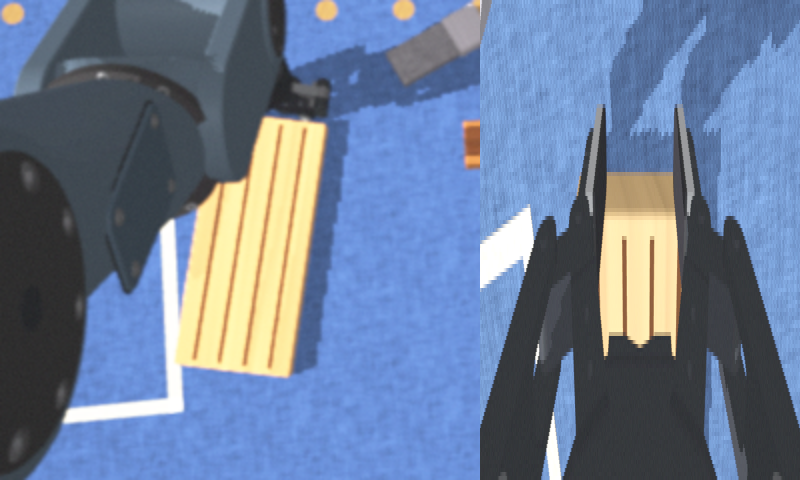

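The board has slid 19.5 mm straight along its length, and its angle is unchanged at −8.1°. I'll finish this push, back off, and set up for the sideways push.

send_rows([
  {"gripper":60,"rotation":[0,0,0],"travel":[-4,0,0]},
  {"gripper":60,"rotation":[0,0,0],"travel":[-4,0,0]},
  {"gripper":60,"rotation":[0,0,0],"travel":[-4,0,0]},
  {"gripper":60,"rotation":[0,0,0],"travel":[-4,0,0]},
  {"gripper":60,"rotation":[0,0,0],"travel":[-4,0,0]},
  {"gripper":60,"rotation":[0,0,0],"travel":[-2,0,0]},
  {"gripper":60,"rotation":[0,0,0],"travel":[0,0,0]},
  {"gripper":60,"rotation":[0,0,0],"travel":[7,0,0]},
  {"gripper":60,"rotation":[0,0,0],"travel":[7,0,0]},
  {"gripper":60,"rotation":[0,0,0],"travel":[0,0,-15]},
  {"gripper":60,"rotation":[0,0,0],"travel":[0,0,-15]},
])

```text
t: 5.75
tcp_pos: [0.6449, 0.1113, 0.0316]
tool_rot: [0.998, -0.07, -0.002, 0.0]
force: [0.2, -0.0, -0.7]
finger_gap: 0.7
```

send_rows([
  {"gripper":60,"rotation":[0,0,-7],"travel":[0,0,-6]},
  {"gripper":60,"rotation":[0,0,-7],"travel":[0,0,-6]},
  {"gripper":60,"rotation":[0,0,-7],"travel":[0,0,-6]},
  {"gripper":60,"rotation":[0,0,-7],"travel":[0,0,-6]},
  {"gripper":60,"rotation":[0,0,-7],"travel":[0,0,-6]},
  {"gripper":60,"rotation":[0,0,-7],"travel":[0,0,-6]},
  {"gripper":60,"rotation":[0,0,-7],"travel":[0,0,-6]},
  {"gripper":60,"rotation":[0,0,-7],"travel":[0,0,-6]},
  {"gripper":60,"rotation":[0,0,-7],"travel":[0,0,-6]},
  {"gripper":60,"rotation":[0,0,-7],"travel":[0,0,0]},
  {"gripper":60,"rotation":[0,0,-7],"travel":[0,0,0]},
  {"gripper":60,"rotation":[0,0,-7],"travel":[0,0,0]},
])

```text
t: 6.75
tcp_pos: [0.6455, 0.1115, 0.0871]
tool_rot: [0.786, 0.618, -0.0, -0.0]
force: [0.4, 0.0, -0.5]
finger_gap: 0.701
```

send_rows([
  {"gripper":75,"rotation":[0,0,-6],"travel":[0,0,0]},
  {"gripper":75,"rotation":[0,0,0],"travel":[-17,-30,0]},
  {"gripper":75,"rotation":[0,0,0],"travel":[-17,-30,0]},
  {"gripper":75,"rotation":[0,0,0],"travel":[-17,-30,0]},
  {"gripper":75,"rotation":[0,0,0],"travel":[-17,-30,0]},
  {"gripper":75,"rotation":[0,0,0],"travel":[-17,-28,0]},
  {"gripper":75,"rotation":[0,0,0],"travel":[0,0,0]},
  {"gripper":75,"rotation":[0,0,0],"travel":[0,0,0]},
])

```text
t: 7.42
tcp_pos: [0.4855, 0.0475, 0.0867]
tool_rot: [0.755, 0.656, -0.001, -0.001]
force: [0.8, 0.2, 0.5]
finger_gap: 0.879
```

```bash
python3 -c "
from h import *
look()
goto(485,46,2,82)"
```

```text
board 626 [598.6 117.6 112.8  43.5  82. ]
brown 490 [326. 221.] [ 607.9 -107.4   51.4   43.9  -88.3]
brown 491 [433. 259.] [ 530.3 -313.7   59.7   37.9   68.1]
brown 508 [342. 288.] [ 476.8 -135.7   53.1   42.4  -67. ]
at [488.1  47.5  86.9] yaw 82.0 tilt [ 0.001 -0.    -1.   ] | turn z -0.0 travel [np.float64(-2.0), np.float64(-2.8), np.float64(84.9)] F [ 0.8 -0.6  1. ] gap 0.876 t 7.5
```

send_rows([
  {"gripper":75,"rotation":[0,0,0],"travel":[0,0,28]},
  {"gripper":75,"rotation":[0,0,0],"travel":[0,0,28]},
  {"gripper":75,"rotation":[0,0,0],"travel":[0,0,18]},
  {"gripper":75,"rotation":[0,0,0],"travel":[0,0,10]},
  {"gripper":75,"rotation":[0,0,0],"travel":[0,0,0]},
  {"gripper":75,"rotation":[0,0,0],"travel":[7,0,0]},
  {"gripper":75,"rotation":[0,0,0],"travel":[5,0,0]},
  {"gripper":75,"rotation":[0,0,0],"travel":[3,0,0]},
  {"gripper":75,"rotation":[0,0,0],"travel":[3,0,0]},
])

```text
t: 8.22
tcp_pos: [0.4908, 0.0663, 0.0031]
tool_rot: [0.754, 0.657, 0.001, 0.001]
force: [-1.0, 0.4, 0.6]
finger_gap: 0.879
```

send_rows([
  {"gripper":75,"rotation":[0,0,-0.4],"travel":[5,0.3,0]},
  {"gripper":75,"rotation":[0,0,-0.4],"travel":[5,0.3,0]},
  {"gripper":75,"rotation":[0,0,-0.4],"travel":[5,0.3,0]},
  {"gripper":75,"rotation":[0,0,-0.4],"travel":[5,0.3,0]},
  {"gripper":75,"rotation":[0,0,-0.4],"travel":[5,0.3,0]},
  {"gripper":75,"rotation":[0,0,-0.4],"travel":[5,0.3,0]},
  {"gripper":75,"rotation":[0,0,-0.4],"travel":[5,0.3,0]},
  {"gripper":75,"rotation":[0,0,-0.4],"travel":[5,0.3,0]},
  {"gripper":75,"rotation":[0,0,-0.4],"travel":[5,0.3,0]},
  {"gripper":75,"rotation":[0,0,-0.4],"travel":[5,0.3,0]},
  {"gripper":75,"rotation":[0,0,-0.4],"travel":[5,0.3,0]},
  {"gripper":75,"rotation":[0,0,-0.4],"travel":[5,0.3,0]},
])

```text
t: 9.22
tcp_pos: [0.5003, 0.1247, 0.0029]
tool_rot: [0.726, 0.688, 0.0, 0.001]
force: [-0.0, -6.4, 5.1]
finger_gap: 0.877
```

```bash
python3 - <<'E'
from h import *
im,_,_=look()
goto(505.5,216.5,2,94.1)
w=manip.snapshot("wrist")[:,:,::-1]
cv2.imwrite("pics/t2.png",np.hstack([cv2.resize(im[150:390,60:300],(400,400)),cv2.resize(w,(400,400))]))
E
```

```text
board 703 [603.7 184.  113.4  48.1 -89.3]
brown 503 [326. 221.] [ 607.8 -107.5   51.4   44.3  -88.3]
brown 501 [433. 259.] [ 530.2 -313.9   60.3   37.9   68.1]
brown 457 [342. 289.] [ 476.3 -135.5   53.3   41.8  -65.1]
at [500.4 125.6   2.9] yaw 86.9 tilt [ 0.002 -0.    -1.   ] | turn z -7.2 travel [np.float64(90.3), np.float64(11.6), np.float64(0.9)] F [ 0.9 -2.9  2.7] gap 0.881 t 9.3
```

View pics/t2.png

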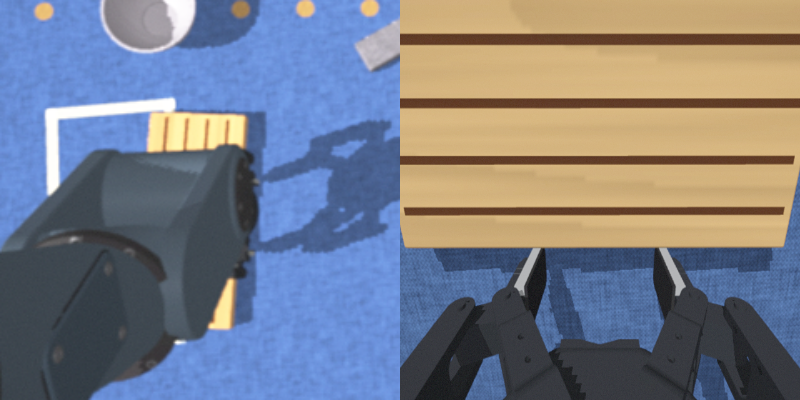

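The board's edge is flat against both fingers and square with the tool in the wrist view (edge at row 246). I'll carry on with the push.

send_rows([
  {"gripper":75,"rotation":[0,0,-0.4],"travel":[5,0.3,0]},
  {"gripper":75,"rotation":[0,0,-0.4],"travel":[5,0.3,0]},
  {"gripper":75,"rotation":[0,0,-0.4],"travel":[5,0.3,0]},
  {"gripper":75,"rotation":[0,0,-0.4],"travel":[5,0.3,0]},
  {"gripper":75,"rotation":[0,0,-0.4],"travel":[5,0.3,0]},
  {"gripper":75,"rotation":[0,0,-0.4],"travel":[5,0.3,0]},
  {"gripper":75,"rotation":[0,0,-0.4],"travel":[5,0.3,0]},
  {"gripper":75,"rotation":[0,0,-0.4],"travel":[5,0.3,0]},
  {"gripper":75,"rotation":[0,0,-0.4],"travel":[5,0.3,0]},
  {"gripper":75,"rotation":[0,0,-0.4],"travel":[5,0.3,0]},
  {"gripper":75,"rotation":[0,0,-0.4],"travel":[5,0.3,0]},
  {"gripper":75,"rotation":[0,0,-0.4],"travel":[5,0.3,0]},
])

```text
t: 10.32
tcp_pos: [0.5044, 0.1846, 0.0025]
tool_rot: [0.697, 0.717, -0.0, 0.0]
force: [-0.1, -5.0, 3.6]
finger_gap: 0.881
```

send_rows([
  {"gripper":75,"rotation":[0,0,-0.4],"travel":[5,0.3,0]},
  {"gripper":75,"rotation":[0,0,-0.4],"travel":[5,0.3,0]},
  {"gripper":75,"rotation":[0,0,-0.4],"travel":[5,0.3,0]},
  {"gripper":75,"rotation":[0,0,-0.4],"travel":[5,0.3,0]},
  {"gripper":75,"rotation":[0,0,-0.4],"travel":[4,0.3,0]},
  {"gripper":75,"rotation":[0,0,-0.4],"travel":[3,0.3,0]},
  {"gripper":75,"rotation":[0,0,0],"travel":[1,0,0]},
  {"gripper":75,"rotation":[0,0,0],"travel":[0,0,0]},
])

```text
t: 10.98
tcp_pos: [0.5048, 0.213, 0.0022]
tool_rot: [0.682, 0.732, 0.0, 0.0]
force: [0.3, -3.1, 1.6]
finger_gap: 0.878
```

```bash
python3 - <<'E'
from h import *
goto(505.5,216.5,2,94.1)
E
```

```text
at [504.8 213.    2.2] yaw 94.1 tilt [ 0. -0. -1.] | turn z -0.0 travel [np.float64(3.4), np.float64(0.9), np.float64(0.2)] F [ 0.3 -3.1  1.6] gap 0.878 t 11.0
```

send_rows([
  {"gripper":75,"rotation":[0,0,0],"travel":[2,0,0]},
  {"gripper":75,"rotation":[0,0,0],"travel":[1.5,0,0]},
  {"gripper":75,"rotation":[0,0,0],"travel":[0,0,0]},
  {"gripper":75,"rotation":[0,0,0],"travel":[-8,0,0]},
  {"gripper":75,"rotation":[0,0,0],"travel":[-10,0,0]},
  {"gripper":75,"rotation":[0,0,0],"travel":[0,0,-25]},
  {"gripper":75,"rotation":[0,0,0],"travel":[0,0,-30]},
  {"gripper":75,"rotation":[0,0,0],"travel":[-20,0,-35]},
  {"gripper":75,"rotation":[0,0,0],"travel":[-20,0,-35]},
  {"gripper":75,"rotation":[0,0,0],"travel":[-38,0,0]},
  {"gripper":75,"rotation":[0,0,0],"travel":[-40,0,0]},
  {"gripper":75,"rotation":[0,0,0],"travel":[-40,0,0]},
])

```text
t: 11.98
tcp_pos: [0.5166, 0.0394, 0.1277]
tool_rot: [0.681, 0.732, 0.001, 0.0]
force: [0.4, -0.5, -1.0]
finger_gap: 0.88
```

send_rows([
  {"gripper":75,"rotation":[0,0,0],"travel":[-40,0,0]},
  {"gripper":75,"rotation":[0,0,0],"travel":[-40,0,0]},
  {"gripper":75,"rotation":[0,0,0],"travel":[-40,0,0]},
  {"gripper":75,"rotation":[0,0,0],"travel":[-40,0,0]},
  {"gripper":75,"rotation":[0,0,0],"travel":[-30,0,0]},
  {"gripper":75,"rotation":[0,0,0],"travel":[0,0,0]},
])

```text
t: 12.48
tcp_pos: [0.5314, -0.1554, 0.1269]
tool_rot: [0.684, 0.729, 0.0, 0.002]
force: [0.4, 0.3, 0.6]
finger_gap: 0.879
```

```bash
python3 - <<'E'
from h import *
im,c,hsv=look(); H,S,V=[hsv[...,i].astype(int) for i in range(3)]
goto(500,-135,130,94.1)
for k,a,ce in comps((S<60)&(V>180),200):
    if ce[0]<250: print("white",a,rect(ray(c,pts(k),0)))
w=manip.snapshot("wrist")[:,:,::-1]
cv2.imwrite("pics/t3.png",np.hstack([cv2.resize(im[170:400,60:390],(460,400)),cv2.resize(w,(340,400))]))
E
```

```text
board 4530 [496.7 280.1 249.5 115.4   3.9]
brown 243 [320. 219.] [608.4 -99.6  45.2  35.6   1.7]
at [ 530.2 -152.2  126.6] yaw 93.7 tilt [ 0.001  0.    -1.   ] | turn z -0.4 travel [np.float64(19.4), np.float64(-28.9), np.float64(-3.4)] F [0.2 0.3 0.4] gap 0.882 t 12.5
white 248 [1104.1  540.8   74.3   14.1  -89.9]
white 2776 [1001.3  484.3  182.2  107.    88.2]
white 228 [926.5 307.4  54.3  40.5  89.7]
white 1257 [924.9 185.2 196.8  47.7  89.6]
white 1004 [762.8 253.8 114.7 113.7  89.4]
white 3086 [497.1 283.9 292.9 155.3   4. ]
```

View pics/t3.png

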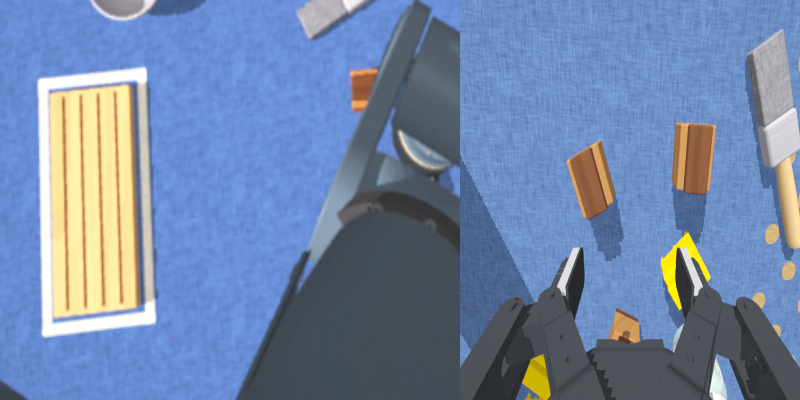

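The board lies inside the tape with even margins: the board measures (497,281) at 3.9° and the outline (497,283.5) at 4.0°. The wrist view shows two blocks ahead, and I'll take block A at (608,−107) first.

```bash
cat >> h.py <<'E'
def plan(g,yaw,theta,ahead=24,back=0):
    """tool with x-azimuth yaw tilted theta about tool y; grasp point g (mm). prints turn left (tool rotvec deg), travel (mm) in present and in target axes"""
    s=manip.sense(); p=s["tcp_pos"]*1000; r=R.from_quat(s["tool_rot"])
    a=np.radians(yaw); R0=np.array([[np.cos(a),np.sin(a),0],[np.sin(a),-np.cos(a),0],[0,0,-1]])
    t=R.from_matrix(R0)*R.from_euler("y",theta,degrees=True)
    tcp=np.array(g)+(ahead-back)*t.as_matrix()[:,2]; d=tcp-p
    rv=np.degrees((r.inv()*t).as_rotvec())
    print("at",p.round(1),"-> tcp",tcp.round(1),"turn",rv.round(1),"travel now-axes",r.inv().apply(d).round(1),"target-axes",t.inv().apply(d).round(1),"F",s["force"].round(1),"gap",round(s["finger_gap"],3),"q",np.degrees(s["q"]).round(),"t",round(s["t"],1))
E
python3 -c "
from h import *
plan([608,-107,27],92,-30,back=90)"
```

```text
at [ 529.3 -150.   126.5] -> tcp [606.8 -74.   84.2] turn [  0.4 -30.1   1.8] travel now-axes [70.6 82.5 42.3] target-axes [84.5 80.1  0. ] F [-0.4  0.4 -0.2] gap 0.879 q [-27.  33.  98.   0.  49. -31.] t 12.6
```

send_rows([
  {"gripper":75,"rotation":[0,-7.1,1.8],"travel":[0,0,0]},
  {"gripper":75,"rotation":[0,-7.1,0],"travel":[0,0,0]},
  {"gripper":75,"rotation":[0,-7.1,0],"travel":[0,0,0]},
  {"gripper":75,"rotation":[0,-7.1,0],"travel":[0,0,0]},
  {"gripper":75,"rotation":[0,-1.6,0],"travel":[0,0,0]},
  {"gripper":75,"rotation":[0,0,0],"travel":[28,26.7,0]},
  {"gripper":75,"rotation":[0,0,0],"travel":[28,26.7,0]},
  {"gripper":75,"rotation":[0,0,0],"travel":[28,26.7,0]},
  {"gripper":75,"rotation":[0,0,0],"travel":[0,0,0]},
  {"gripper":75,"rotation":[0,0,0],"travel":[0,0,0]},
])

```text
t: 13.42
tcp_pos: [0.6049, -0.0677, 0.087]
tool_rot: [0.673, 0.704, -0.16, 0.162]
force: [0.3, -1.1, -0.4]
finger_gap: 0.882
```

```bash
python3 - <<'E'
from h import *
plan([608,-107,27],92,-30,back=0)
w=manip.snapshot("wrist")[:,:,::-1]; c=manip.calibration("wrist")
for P in [(608,-107,49),(608,-80,49),(608,-134,49)]: print(proj(c,np.array(P)/1000).round())
cv2.imwrite("pics/w4.png",w)
E
```

```text
at [604.9 -67.7  87. ] -> tcp [ 608.4 -119.     6.2] turn [-0.2 -3.7  0.6] travel now-axes [-10.3   2.   95.1] target-axes [-4.1  1.7 95.6] F [ 0.3 -1.1 -0.4] gap 0.882 q [ -5.  42.  92. -36.  49.  18.] t 13.4
[[323. 291.]]
[[326. 261.]]
[[321. 317.]]
```

View pics/w4.png

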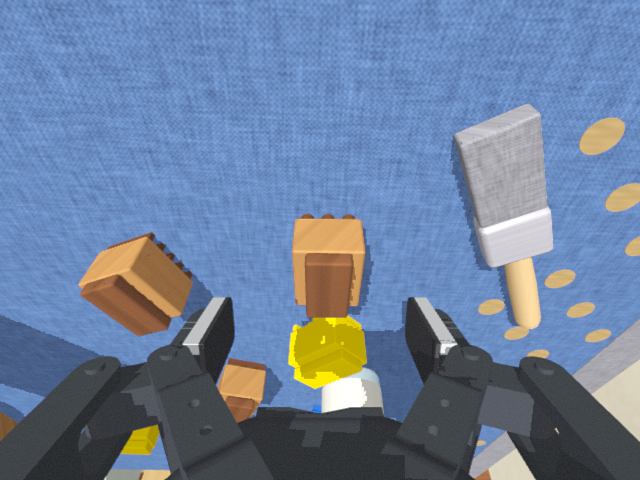

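The block is centred between the fingers: rib from (328,255) to (327,315), 44 mm spanning about 68 px. I'll go straight in and grip.

send_rows([
  {"gripper":75,"rotation":[0,-3.7,0.5],"travel":[0,0,0]},
  {"gripper":75,"rotation":[0,0,0],"travel":[-4,2.5,33]},
  {"gripper":75,"rotation":[0,0,0],"travel":[0,0,33]},
  {"gripper":75,"rotation":[0,0,0],"travel":[0,0,20]},
  {"gripper":75,"rotation":[0,0,0],"travel":[0,0,9]},
  {"gripper":75,"rotation":[0,0,0],"travel":[0,0,0]},
])

```text
t: 13.97
tcp_pos: [0.6066, -0.1232, 0.0067]
tool_rot: [0.673, 0.693, -0.183, 0.184]
force: [0.0, 0.9, -0.4]
finger_gap: 0.874
```

```bash
python3 -c "
from h import *
plan([608,-107,27],92,-30)"
```

```text
at [ 606.6 -123.2    6.7] -> tcp [ 608.4 -119.     6.2] turn [-0.5  0.  -0.2] travel now-axes [ 3.9  2.  -1.6] target-axes [ 3.9  2.  -1.6] F [ 0.   0.9 -0.4] gap 0.874 q [ -8.  51.  93. -48.  42.  28.] t 14.0
```

send_rows([
  {"gripper":35,"rotation":[0,0,0],"travel":[0,0,0]},
  {"gripper":35,"rotation":[0,0,0],"travel":[0,0,0]},
  {"gripper":35,"rotation":[0,0,0],"travel":[0,0,0]},
  {"gripper":35,"rotation":[0,0,0],"travel":[0,0,0]},
  {"gripper":35,"rotation":[0,0,0],"travel":[0,0,0]},
  {"gripper":35,"rotation":[0,0,0],"travel":[0,0,0]},
  {"gripper":35,"rotation":[0,0,0],"travel":[0,0,0]},
  {"gripper":35,"rotation":[0,0,0],"travel":[0,0,0]},
], newtons=50)

```text
t: 14.63
tcp_pos: [0.6103, -0.1213, 0.01]
tool_rot: [0.672, 0.693, -0.18, 0.187]
force: [-0.1, 2.3, 6.9]
finger_gap: 0.508
```

```bash
python3 -c "
from h import *
plan([500,120,120],94.1,60)"
```

```text
at [ 610.3 -121.3   10. ] -> tcp [498.5 140.7 108. ] turn [ 0.7 90.1 -2.4] travel now-axes [ 180.4 -103.3 -218.1] target-axes [219.6 -92.8 184.3] F [-0.1  2.3  6.9] gap 0.508 q [ -8.  50.  93. -48.  42.  28.] t 14.6
```

send_rows([
  {"gripper":35,"rotation":[0,0,0],"travel":[-10,0,-17]},
  {"gripper":35,"rotation":[0,0,0],"travel":[-17,0,-30]},
  {"gripper":35,"rotation":[0,0,0],"travel":[-17,0,-30]},
  {"gripper":35,"rotation":[0,0,0],"travel":[-17,0,-30]},
  {"gripper":35,"rotation":[0,7,0],"travel":[0,0,0]},
  {"gripper":35,"rotation":[0,7,0],"travel":[0,0,0]},
  {"gripper":35,"rotation":[0,7,0],"travel":[0,0,0]},
  {"gripper":35,"rotation":[0,7,0],"travel":[0,0,0]},
  {"gripper":35,"rotation":[0,2,-2.2],"travel":[0,0,0]},
  {"gripper":35,"rotation":[0,0,0],"travel":[25,-25,0]},
  {"gripper":35,"rotation":[0,0,0],"travel":[30,-25,0]},
  {"gripper":35,"rotation":[0,0,0],"travel":[30,-25,0]},
])

```text
t: 15.63
tcp_pos: [0.5276, -0.0414, 0.1314]
tool_rot: [0.683, 0.73, -0.001, -0.001]
force: [-0.6, 0.7, -0.6]
finger_gap: 0.508
```

send_rows([
  {"gripper":35,"rotation":[0,0,0],"travel":[33,-23,0]},
  {"gripper":35,"rotation":[0,0,0],"travel":[40,0,0]},
  {"gripper":35,"rotation":[0,0,0],"travel":[40,0,0]},
  {"gripper":35,"rotation":[0,0,0],"travel":[40,0,0]},
  {"gripper":35,"rotation":[0,7,0],"travel":[0,0,0]},
  {"gripper":35,"rotation":[0,7,0],"travel":[0,0,0]},
  {"gripper":35,"rotation":[0,7,0],"travel":[0,0,0]},
  {"gripper":35,"rotation":[0,7,0],"travel":[0,0,0]},
  {"gripper":35,"rotation":[0,7,0],"travel":[0,0,0]},
  {"gripper":35,"rotation":[0,7,0],"travel":[0,0,0]},
  {"gripper":35,"rotation":[0,7,0],"travel":[0,0,0]},
  {"gripper":35,"rotation":[0,7,0],"travel":[0,0,0]},
])

```text
t: 16.63
tcp_pos: [0.496, 0.1088, 0.132]
tool_rot: [0.603, 0.645, 0.32, -0.343]
force: [-0.1, -0.5, -0.8]
finger_gap: 0.507
```

```bash
python3 - <<'E'
from h import *
plan([500,130,10],94.1,60,ahead=0)
im=manip.snapshot("scene")[:,:,::-1]
cv2.imwrite("pics/s5.png",im)
E
```

```text
at [496.  108.8 132. ] -> tcp [500. 130.  10.] turn [ 0.2  4.  -0.1] travel now-axes [-89.4   5.4  85.6] target-axes [-95.2   5.5  79.1] F [-0.1 -0.5 -0.8] gap 0.507 q [-27.  45. 104.  47.  75. -63.] t 16.6
```

View pics/s5.png

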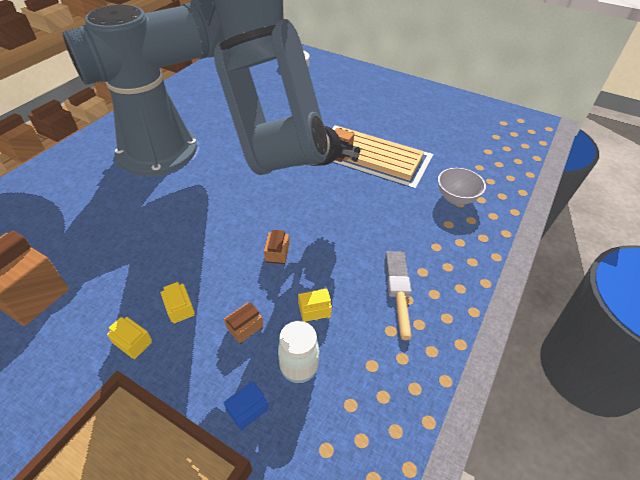

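send_rows([
  {"gripper":35,"rotation":[0,4,0],"travel":[0,0,0]},
  {"gripper":35,"rotation":[0,0,0],"travel":[-25,0,14.4]},
  {"gripper":35,"rotation":[0,0,0],"travel":[-25,0,14.4]},
  {"gripper":35,"rotation":[0,0,0],"travel":[-25,0,14.4]},
  {"gripper":35,"rotation":[0,0,0],"travel":[-17,0,10]},
  {"gripper":35,"rotation":[0,0,0],"travel":[-5,0,3]},
  {"gripper":35,"rotation":[0,0,0],"travel":[0,0,0]},
  {"gripper":35,"rotation":[0,0,0],"travel":[0,0,0]},
])

```text
t: 17.35
tcp_pos: [0.4949, 0.1096, 0.0199]
tool_rot: [0.592, 0.634, 0.339, -0.365]
force: [-0.3, -0.1, -0.4]
finger_gap: 0.505
```

```bash
python3 - <<'E'
from h import *
plan([496,109,12],94.1,60,ahead=0)
E
```

```text
at [494.9 109.6  19.9] -> tcp [496. 109.  12.] turn [ 0.   0.3 -0.2] travel now-axes [-7.2  1.   3.4] target-axes [-7.2  1.   3.4] F [-0.3 -0.1 -0.4] gap 0.505 q [-28.  59. 102.  51.  71. -73.] t 17.4
```

send_rows([
  {"gripper":35,"rotation":[0,0,0],"travel":[-1.7,0,1]},
  {"gripper":35,"rotation":[0,0,0],"travel":[0,0,0]},
])

```text
t: 17.52
tcp_pos: [0.4953, 0.1091, 0.0182]
tool_rot: [0.592, 0.634, 0.339, -0.364]
force: [-0.1, 0.1, -1.3]
finger_gap: 0.508
```

send_rows([
  {"gripper":35,"rotation":[0,0,0],"travel":[-1.7,0,1]},
  {"gripper":35,"rotation":[0,0,0],"travel":[0,0,0]},
])

```text
t: 17.68
tcp_pos: [0.4951, 0.1091, 0.0157]
tool_rot: [0.592, 0.634, 0.339, -0.364]
force: [-0.4, -0.2, -1.0]
finger_gap: 0.509
```

send_rows([
  {"gripper":35,"rotation":[0,0,0],"travel":[-1.7,0,1]},
  {"gripper":35,"rotation":[0,0,0],"travel":[0,0,0]},
])

```text
t: 17.85
tcp_pos: [0.4949, 0.1091, 0.0132]
tool_rot: [0.592, 0.634, 0.339, -0.365]
force: [0.2, -0.6, -0.5]
finger_gap: 0.511
```

send_rows([
  {"gripper":35,"rotation":[0,0,0],"travel":[-1,0,0.6]},
  {"gripper":35,"rotation":[0,0,0],"travel":[0,0,0]},
])

```text
t: 18.02
tcp_pos: [0.4949, 0.1093, 0.0129]
tool_rot: [0.592, 0.633, 0.34, -0.366]
force: [0.6, -2.3, 3.6]
finger_gap: 0.51
```

send_rows([
  {"gripper":35,"rotation":[0,0,0],"travel":[-1,0,0.6]},
  {"gripper":35,"rotation":[0,0,0],"travel":[0,0,0]},
])

```text
t: 18.18
tcp_pos: [0.4949, 0.1093, 0.0129]
tool_rot: [0.591, 0.633, 0.341, -0.366]
force: [-1.5, -3.8, 10.4]
finger_gap: 0.512
```

send_rows([
  {"gripper":35,"rotation":[0,0,0],"travel":[-1,0,0.6]},
  {"gripper":35,"rotation":[0,0,0],"travel":[0,0,0]},
])

```text
t: 18.35
tcp_pos: [0.4948, 0.1094, 0.0129]
tool_rot: [0.591, 0.632, 0.341, -0.367]
force: [-1.3, -6.9, 15.4]
finger_gap: 0.512
```

The block touched down standing, with upward force rising at a constant TCP height. I'll release, back out, and swing over to the other side.

send_rows([
  {"gripper":35,"rotation":[0,0,0],"travel":[2.2,0,-1.3]},
  {"gripper":75,"rotation":[0,0,0],"travel":[0,0,0]},
  {"gripper":75,"rotation":[0,0,0],"travel":[0,0,0]},
  {"gripper":75,"rotation":[0,0,0],"travel":[0,0,0]},
  {"gripper":75,"rotation":[0,0,0],"travel":[0,0,-10]},
  {"gripper":75,"rotation":[0,0,0],"travel":[0,0,-30]},
  {"gripper":75,"rotation":[0,0,0],"travel":[0,0,-30]},
  {"gripper":75,"rotation":[0,0,0],"travel":[0,0,-30]},
  {"gripper":75,"rotation":[0,0,0],"travel":[26,0,-15]},
  {"gripper":75,"rotation":[0,0,0],"travel":[26,0,-15]},
  {"gripper":75,"rotation":[0,0,0],"travel":[26,0,-15]},
  {"gripper":75,"rotation":[0,0,0],"travel":[26,0,-15]},
])

```text
t: 19.35
tcp_pos: [0.5009, 0.023, 0.1841]
tool_rot: [0.593, 0.633, 0.339, -0.365]
force: [0.7, -0.7, 0.2]
finger_gap: 0.882
```

send_rows([
  {"gripper":75,"rotation":[0,-7,0],"travel":[0,0,0]},
  {"gripper":75,"rotation":[0,-7,0],"travel":[0,0,0]},
  {"gripper":75,"rotation":[0,-7,0],"travel":[0,0,0]},
  {"gripper":75,"rotation":[0,-7,0],"travel":[0,0,0]},
  {"gripper":75,"rotation":[0,-7,0],"travel":[0,0,0]},
  {"gripper":75,"rotation":[0,-7,0],"travel":[0,0,0]},
  {"gripper":75,"rotation":[0,-7,0],"travel":[0,0,0]},
  {"gripper":75,"rotation":[0,-7,0],"travel":[0,0,0]},
  {"gripper":75,"rotation":[0,-7,0],"travel":[0,0,0]},
  {"gripper":75,"rotation":[0,-7,0],"travel":[0,0,0]},
  {"gripper":75,"rotation":[0,-7,0],"travel":[0,0,0]},
  {"gripper":75,"rotation":[0,-7,0],"travel":[0,0,0]},
])

```text
t: 20.35
tcp_pos: [0.5018, 0.0234, 0.1843]
tool_rot: [0.667, 0.714, -0.145, 0.156]
force: [-0.6, 0.9, -1.1]
finger_gap: 0.878
```

send_rows([
  {"gripper":75,"rotation":[0,-7,0],"travel":[0,0,0]},
  {"gripper":75,"rotation":[0,-7,0],"travel":[0,0,0]},
  {"gripper":75,"rotation":[0,-7,0],"travel":[0,0,0]},
  {"gripper":75,"rotation":[0,-7,0],"travel":[0,0,0]},
  {"gripper":75,"rotation":[0,-7,0],"travel":[0,0,0]},
  {"gripper":75,"rotation":[0,0,0],"travel":[16.7,0,-29]},
  {"gripper":75,"rotation":[0,0,0],"travel":[16.7,0,-29]},
  {"gripper":75,"rotation":[0,0,0],"travel":[16.7,0,-29]},
  {"gripper":75,"rotation":[0,0,0],"travel":[16.7,0,-29]},
  {"gripper":75,"rotation":[0,0,0],"travel":[0,0,0]},
])

```text
t: 21.18
tcp_pos: [0.4929, 0.1624, 0.1842]
tool_rot: [0.592, 0.637, -0.335, 0.362]
force: [1.4, -0.5, -0.2]
finger_gap: 0.879
```

```bash
python3 - <<'E'
from h import *
plan([496,94,30],94.1,-60,ahead=19,back=90)
im=manip.snapshot("scene")[:,:,::-1]
w=manip.snapshot("wrist")[:,:,::-1]
cv2.imwrite("pics/s6.png",np.hstack([cv2.resize(im[50:290,180:500],(480,360)),cv2.resize(w,(320,360))]))
E
```

```text
at [492.9 162.4 184.2] -> tcp [491.6 155.3  65.5] turn [ 0.2 -0.9  0. ] travel now-axes [98.3 -1.9 66.9] target-axes [99.3 -1.8 65.3] F [ 1.4 -0.5 -0.2] gap 0.879 q [ 31.  45.  89. -50.  86.  50.] t 21.2
```

View pics/s6.png

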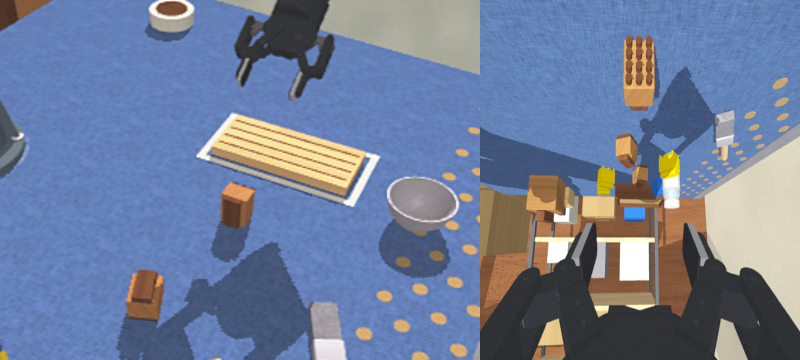

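The first block (studs) is standing upright with its face toward +y, in wrist crop (640,75). The path to it is clear, so I'll come in from the other side and grip.

send_rows([
  {"gripper":75,"rotation":[0,-0.9,0],"travel":[24.8,0,16.3]},
  {"gripper":75,"rotation":[0,0,0],"travel":[24.8,0,16.3]},
  {"gripper":75,"rotation":[0,0,0],"travel":[24.8,0,16.3]},
  {"gripper":75,"rotation":[0,0,0],"travel":[24.8,-1.8,16.3]},
  {"gripper":75,"rotation":[0,0,0],"travel":[0,0,0]},
  {"gripper":75,"rotation":[0,0,0],"travel":[0,0,30]},
  {"gripper":75,"rotation":[0,0,0],"travel":[0,0,30]},
  {"gripper":75,"rotation":[0,0,0],"travel":[0,0,20]},
  {"gripper":75,"rotation":[0,0,0],"travel":[0,0,10]},
  {"gripper":75,"rotation":[0,0,0],"travel":[0,0,0]},
])

```text
t: 22.12
tcp_pos: [0.4951, 0.0698, 0.022]
tool_rot: [0.591, 0.632, -0.345, 0.365]
force: [-0.4, 0.3, 0.6]
finger_gap: 0.878
```

```bash
python3 - <<'E'
from h import *
plan([496,94,30],94.1,-60,ahead=19)
w=manip.snapshot("wrist")[:,:,::-1]
cv2.imwrite("pics/w7.png",w)
E
```

```text
at [495.1  69.8  22. ] -> tcp [497.2  77.6  20.5] turn [-0.4  0.2  0. ] travel now-axes [ 5.1  2.5 -5.8] target-axes [ 5.1  2.6 -5.8] F [-0.4  0.3  0.6] gap 0.878 q [ 23.  60.  95. -60.  71.  65.] t 22.1
```

send_rows([
  {"gripper":35,"rotation":[0,0,0],"travel":[0,0,0]},
  {"gripper":35,"rotation":[0,0,0],"travel":[0,0,0]},
  {"gripper":35,"rotation":[0,0,0],"travel":[0,0,0]},
  {"gripper":35,"rotation":[0,0,0],"travel":[0,0,0]},
  {"gripper":35,"rotation":[0,0,0],"travel":[0,0,0]},
  {"gripper":35,"rotation":[0,0,0],"travel":[0,0,0]},
  {"gripper":35,"rotation":[0,0,0],"travel":[0,0,0]},
  {"gripper":35,"rotation":[0,0,0],"travel":[0,0,0]},
], newtons=50)

```text
t: 22.83
tcp_pos: [0.4964, 0.0734, 0.0224]
tool_rot: [0.59, 0.633, -0.342, 0.367]
force: [-0.1, 5.2, 6.4]
finger_gap: 0.512
```

```bash
python3 - <<'E'
from h import *
plan([420,270,120],94.1,30,ahead=19)
E
```

```text
at [496.4  73.4  22.4] -> tcp [419.3 279.5 103.5] turn [-0.  90.2 -0. ] travel now-axes [  34.5  -62.3 -223.4] target-axes [223.3 -62.1  35.3] F [-0.1  5.2  6.4] gap 0.512 q [ 24.  59.  95. -60.  71.  65.] t 22.8
```

send_rows([
  {"gripper":35,"rotation":[0,0,0],"travel":[-12,0,-7]},
  {"gripper":35,"rotation":[0,0,0],"travel":[-28,0,-16]},
  {"gripper":35,"rotation":[0,0,0],"travel":[-28,0,-16]},
  {"gripper":35,"rotation":[0,0,0],"travel":[-28,0,-16]},
  {"gripper":35,"rotation":[0,7,0],"travel":[0,0,0]},
  {"gripper":35,"rotation":[0,7,0],"travel":[0,0,0]},
  {"gripper":35,"rotation":[0,7,0],"travel":[0,0,0]},
  {"gripper":35,"rotation":[0,7,0],"travel":[0,0,0]},
  {"gripper":35,"rotation":[0,7,0],"travel":[0,0,0]},
  {"gripper":35,"rotation":[0,7,0],"travel":[0,0,0]},
  {"gripper":35,"rotation":[0,7,0],"travel":[0,0,0]},
  {"gripper":35,"rotation":[0,7,0],"travel":[0,0,0]},
])

```text
t: 23.83
tcp_pos: [0.4958, 0.0729, 0.1328]
tool_rot: [0.682, 0.731, -0.025, 0.026]
force: [-0.1, -0.3, -1.9]
finger_gap: 0.511
```

send_rows([
  {"gripper":35,"rotation":[0,7,0],"travel":[0,0,0]},
  {"gripper":35,"rotation":[0,7,0],"travel":[0,0,0]},
  {"gripper":35,"rotation":[0,7,0],"travel":[0,0,0]},
  {"gripper":35,"rotation":[0,7,0],"travel":[0,0,0]},
  {"gripper":35,"rotation":[0,6,0],"travel":[0,0,0]},
  {"gripper":35,"rotation":[0,0,0],"travel":[30,15,17]},
  {"gripper":35,"rotation":[0,0,0],"travel":[30,15,17]},
  {"gripper":35,"rotation":[0,0,0],"travel":[30,15,17]},
  {"gripper":35,"rotation":[0,0,0],"travel":[30,15,17]},
  {"gripper":35,"rotation":[0,0,0],"travel":[30,15,17]},
  {"gripper":35,"rotation":[0,0,0],"travel":[0,0,0]},
  {"gripper":35,"rotation":[0,0,0],"travel":[0,0,0]},
])

```text
t: 24.83
tcp_pos: [0.5576, 0.2516, 0.13]
tool_rot: [0.659, 0.709, 0.17, -0.186]
force: [-1.1, -0.4, -0.7]
finger_gap: 0.505
```

```bash
python3 - <<'E'
from h import *
plan([572.6,291,31],94.1,30,ahead=0)
E
```

```text
at [557.6 251.6 130. ] -> tcp [572.6 291.   31. ] turn [-0.3  0.8 -0. ] travel now-axes [-15.   18.3 105. ] target-axes [-16.4  17.8 104.8] F [-1.1 -0.4 -0.7] gap 0.505 q [ -0.  38.  95.  36.  56. -28.] t 24.8
```

send_rows([
  {"gripper":35,"rotation":[0,0.8,0],"travel":[-4.1,4.5,30]},
  {"gripper":35,"rotation":[0,0,0],"travel":[-4.1,4.5,30]},
  {"gripper":35,"rotation":[0,0,0],"travel":[-4.1,4.5,30]},
  {"gripper":35,"rotation":[0,0,0],"travel":[-4.1,4.5,15]},
  {"gripper":35,"rotation":[0,0,0],"travel":[0,0,0]},
  {"gripper":35,"rotation":[0,0,0],"travel":[0,0,0]},
])

```text
t: 25.33
tcp_pos: [0.5725, 0.2877, 0.0303]
tool_rot: [0.66, 0.705, 0.174, -0.192]
force: [0.6, 0.4, -0.7]
finger_gap: 0.509
```

send_rows([
  {"gripper":35,"rotation":[0,0,0],"travel":[-1.5,0,2.6]},
  {"gripper":35,"rotation":[0,0,0],"travel":[0,0,0]},
])

```text
t: 25.5
tcp_pos: [0.5739, 0.2878, 0.0292]
tool_rot: [0.66, 0.706, 0.176, -0.19]
force: [-0.3, 1.0, -1.6]
finger_gap: 0.504
```

send_rows([
  {"gripper":35,"rotation":[0,0,0],"travel":[-0.7,0,1.3]},
  {"gripper":35,"rotation":[0,0,0],"travel":[0,0,0]},
])

```text
t: 25.67
tcp_pos: [0.5739, 0.2883, 0.0277]
tool_rot: [0.659, 0.706, 0.176, -0.19]
force: [-0.0, 0.1, -0.8]
finger_gap: 0.511
```

send_rows([
  {"gripper":35,"rotation":[0,0,0],"travel":[-0.7,0,1.3]},
  {"gripper":35,"rotation":[0,0,0],"travel":[0,0,0]},
])

```text
t: 25.83
tcp_pos: [0.5735, 0.2887, 0.0257]
tool_rot: [0.659, 0.706, 0.176, -0.191]
force: [0.1, -0.3, -1.9]
finger_gap: 0.507
```

send_rows([
  {"gripper":35,"rotation":[0,0,0],"travel":[-0.7,0,1.3]},
  {"gripper":35,"rotation":[0,0,0],"travel":[0,0,0]},
])

```text
t: 26.0
tcp_pos: [0.5733, 0.2888, 0.0237]
tool_rot: [0.659, 0.706, 0.175, -0.191]
force: [-0.2, -1.1, -1.6]
finger_gap: 0.509
```

```bash
python3 - <<'E'
from h import *
plan([572.6,291,23.4],94.1,30,ahead=0)
E
```

```text
at [573.3 288.8  23.7] -> tcp [572.6 291.   23.4] turn [-0.1 -0.  -0.2] travel now-axes [ 1.7 -0.6  1.4] target-axes [ 1.7 -0.6  1.4] F [-0.2 -1.1 -1.6] gap 0.509 q [  3.  49.  94.  43.  47. -34.] t 26.0
```

send_rows([
  {"gripper":35,"rotation":[0,0,0],"travel":[-0.5,0,0.9]},
  {"gripper":35,"rotation":[0,0,0],"travel":[0,0,0]},
])

```text
t: 26.17
tcp_pos: [0.5734, 0.2889, 0.0229]
tool_rot: [0.659, 0.706, 0.175, -0.191]
force: [0.1, 0.2, -0.4]
finger_gap: 0.511
```

send_rows([
  {"gripper":35,"rotation":[0,0,0],"travel":[-0.5,0,0.9]},
  {"gripper":35,"rotation":[0,0,0],"travel":[0,0,0]},
])

```text
t: 26.33
tcp_pos: [0.5734, 0.289, 0.0228]
tool_rot: [0.659, 0.706, 0.176, -0.191]
force: [-1.8, -0.4, 5.3]
finger_gap: 0.508
```

send_rows([
  {"gripper":35,"rotation":[0,0,0],"travel":[-0.5,0,0.9]},
  {"gripper":35,"rotation":[0,0,0],"travel":[0,0,0]},
])

```text
t: 26.5
tcp_pos: [0.5734, 0.289, 0.0228]
tool_rot: [0.659, 0.706, 0.176, -0.191]
force: [-3.3, -4.2, 11.8]
finger_gap: 0.513
```

send_rows([
  {"gripper":35,"rotation":[0,0,0],"travel":[0.8,0,-1.4]},
  {"gripper":65,"rotation":[0,0,0],"travel":[0,0,0]},
  {"gripper":65,"rotation":[0,0,0],"travel":[0,0,0]},
  {"gripper":65,"rotation":[0,0,0],"travel":[0,0,0]},
  {"gripper":65,"rotation":[0,0,0],"travel":[0,0,-10]},
  {"gripper":75,"rotation":[0,0,0],"travel":[0,0,-30]},
  {"gripper":75,"rotation":[0,0,0],"travel":[0,0,-35]},
  {"gripper":75,"rotation":[0,0,0],"travel":[0,0,-35]},
  {"gripper":75,"rotation":[0,-7,0],"travel":[0,0,0]},
  {"gripper":75,"rotation":[0,-7,0],"travel":[0,0,0]},
  {"gripper":75,"rotation":[0,-7,0],"travel":[0,0,0]},
  {"gripper":75,"rotation":[0,-7,0],"travel":[0,0,0]},
])

```text
t: 27.5
tcp_pos: [0.5788, 0.2327, 0.1197]
tool_rot: [0.683, 0.73, 0.01, -0.011]
force: [-1.1, -0.3, -0.8]
finger_gap: 0.877
```

send_rows([
  {"gripper":75,"rotation":[0,-2,0],"travel":[0,0,0]},
  {"gripper":75,"rotation":[0,0,0],"travel":[-35,-8,-2]},
  {"gripper":75,"rotation":[0,0,0],"travel":[-35,-8,-2]},
  {"gripper":75,"rotation":[0,0,0],"travel":[-35,-8,-2]},
  {"gripper":75,"rotation":[0,0,0],"travel":[-35,-8,-2]},
  {"gripper":75,"rotation":[0,0,0],"travel":[-35,-8,-2]},
  {"gripper":75,"rotation":[0,0,0],"travel":[-35,-8,-2]},
  {"gripper":75,"rotation":[0,0,0],"travel":[-35,-8,-2]},
  {"gripper":75,"rotation":[0,0,0],"travel":[0,0,0]},
])

```text
t: 28.25
tcp_pos: [0.5386, -0.0203, 0.1324]
tool_rot: [0.685, 0.729, -0.002, -0.0]
force: [-0.4, 0.2, 0.1]
finger_gap: 0.879
```

```bash
python3 - <<'E'
from h import *
im,c,hsv=look()
plan([477,-135,27],114,-30,ahead=20,back=90)
im2=manip.snapshot("scene")[:,:,::-1]
cv2.imwrite("pics/t8.png",np.hstack([cv2.resize(im[170:400,60:390],(460,400)),cv2.resize(im2[100:420,100:440],(340,400))]))
E
```

```text
board 3185 [498.5 279.9 245.9 115.3   3.9]
brown 563 [121. 241.] [579.7 285.3  67.8  53.4 -85.8]
brown 497 [433. 259.] [ 530.2 -313.7   59.6   37.9   68.3]
brown 452 [342. 289.] [ 474.3 -136.4   53.3   37.6  -65.1]
at [538.6 -17.7 132.3] -> tcp [ 462.8 -103.    87.6] turn [ -5.5 -29.7 -19.9] travel now-axes [-80.4 -80.9  44.9] target-axes [ -18.4 -104.    62.2] F [ 0.1  0.  -0.2] gap 0.875 q [-14.  32. 100.  -0.  49. -17.] t 28.3
```

View pics/t8.png

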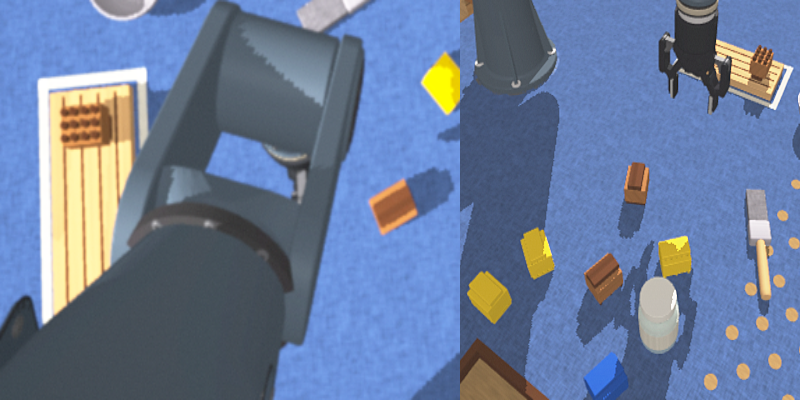

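The studs block lies face up on the board, at crop (85,120). The board has not moved. The second block is still at about (476,−136).

send_rows([
  {"gripper":75,"rotation":[0,0,-7],"travel":[0,0,0]},
  {"gripper":75,"rotation":[0,0,-7],"travel":[0,0,0]},
  {"gripper":75,"rotation":[0,0,-6],"travel":[0,0,0]},
  {"gripper":75,"rotation":[0,-7.1,0],"travel":[0,0,0]},
  {"gripper":75,"rotation":[0,-7.1,0],"travel":[0,0,0]},
  {"gripper":75,"rotation":[0,-7.1,0],"travel":[0,0,0]},
  {"gripper":75,"rotation":[0,-7.1,0],"travel":[0,0,0]},
  {"gripper":75,"rotation":[0,-1.6,0],"travel":[-4.6,-26,15.5]},
  {"gripper":75,"rotation":[0,0,0],"travel":[-4.6,-26,15.5]},
  {"gripper":75,"rotation":[0,0,0],"travel":[-4.6,-26,15.5]},
  {"gripper":75,"rotation":[0,0,0],"travel":[-4.6,-26,15.5]},
  {"gripper":75,"rotation":[0,0,0],"travel":[0,0,0]},
])

```text
t: 29.35
tcp_pos: [0.4526, -0.0978, 0.0818]
tool_rot: [0.533, 0.818, -0.128, 0.176]
force: [0.1, 0.0, 0.2]
finger_gap: 0.875
```

```bash
python3 - <<'E'
from h import *
plan([477,-135,27],114,-30,ahead=20)
w=manip.snapshot("wrist")[:,:,::-1]; c=manip.calibration("wrist")
H,S,V=[np.ascontiguousarray(cv2.cvtColor(np.ascontiguousarray(w),cv2.COLOR_BGR2HSV)[...,i]).astype(int) for i in range(3)]
for k,a,ce in comps((H<16)&(S>110)&(V>60),600): print(a,ce.round(),rect(ray(c,pts(k),.03)))
u=np.radians(115); e=np.array([np.cos(u),np.sin(u),0])*27
for d in(-1,0,1): print(proj(c,(np.array([477,-135,25])+d*e)/1000).round())
E
```

```text
at [452.6 -97.8  81.8] -> tcp [ 481.1 -144.1    9.7] turn [-1.3 -4.8  0.2] travel now-axes [-18.2   9.1  88. ] target-axes [-10.7   7.2  89.4] F [0.1 0.  0.2] gap 0.875 q [-13.  35. 121. -67.  23.  26.] t 29.4
2926 [333. 297.] [ 489.8 -152.5   69.9   43.2  -65.3]
2202 [305. 389.] [ 522.9 -285.5  104.6   62.6  -74.7]
[[328. 301.]]
[[327. 276.]]
[[327. 246.]]
```

```bash
python3 - <<'E'
from h import *
look()
w=manip.snapshot("wrist")[:,:,::-1]; cv2.imwrite("pics/w9.png",w[150:,120:520])
E
```

```text
board 5871 [496.7 280.5 249.4 115.1   4. ]
brown 610 [121. 241.] [579.  285.1  67.5  55.9 -81.4]
brown 571 [432. 261.] [ 525.3 -312.    58.2   44.8   72.8]
brown 465 [342. 288.] [ 476.2 -135.4   53.5   41.8  -65.1]
```

View pics/w9.png

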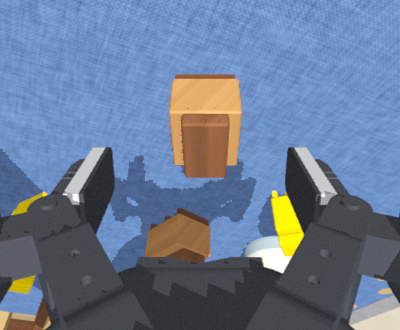

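The slab is straight ahead and square between the fingers, with the rib centred at column 324. I'll go in and grip.

send_rows([
  {"gripper":75,"rotation":[0,0,0],"travel":[-16.5,9,15]},
  {"gripper":75,"rotation":[0,0,0],"travel":[0,0,30]},
  {"gripper":75,"rotation":[0,0,0],"travel":[0,0,25]},
  {"gripper":75,"rotation":[0,0,0],"travel":[0,0,15]},
  {"gripper":75,"rotation":[0,0,0],"travel":[0,0,0]},
  {"gripper":75,"rotation":[0,0,0],"travel":[0,0,0]},
])

```text
t: 30.0
tcp_pos: [0.4918, -0.1398, 0.0181]
tool_rot: [0.532, 0.818, -0.127, 0.177]
force: [0.0, -0.9, -0.0]
finger_gap: 0.877
```

```bash
python3 - <<'E'
from h import *
plan([477,-135,27],114,-25,ahead=20)
E
```

```text
at [ 491.8 -139.8   18.1] -> tcp [ 480.4 -142.7    8.9] turn [-1.1  0.1  0.2] travel now-axes [  5.7 -11.4   7.8] target-axes [  5.7 -11.6   7.6] F [ 0.  -0.9 -0. ] gap 0.877 q [-17.  44. 116. -82.  20.  37.] t 30.0
```

Joint 4 has reached its limit with this tilt, so I'll back out and grip this block from the mirrored side.

send_rows([
  {"gripper":75,"rotation":[0,0,0],"travel":[0,0,-25]},
  {"gripper":75,"rotation":[0,0,0],"travel":[0,0,-35]},
  {"gripper":75,"rotation":[0,0,0],"travel":[0,0,-35]},
  {"gripper":75,"rotation":[0,0,0],"travel":[0,0,-25]},
  {"gripper":75,"rotation":[0,7,0],"travel":[0,0,0]},
  {"gripper":75,"rotation":[0,7,0],"travel":[0,0,0]},
  {"gripper":75,"rotation":[0,7,0],"travel":[0,0,0]},
  {"gripper":75,"rotation":[0,7,0],"travel":[0,0,0]},
  {"gripper":75,"rotation":[0,7,0],"travel":[0,0,0]},
  {"gripper":75,"rotation":[0,7,0],"travel":[0,0,0]},
  {"gripper":75,"rotation":[0,7,0],"travel":[0,0,0]},
  {"gripper":75,"rotation":[0,6,0],"travel":[0,0,0]},
])

```text
t: 31.0
tcp_pos: [0.4684, -0.097, 0.1275]
tool_rot: [0.546, 0.82, 0.079, -0.152]
force: [-0.3, 0.5, -1.8]
finger_gap: 0.874
```

```bash
python3 - <<'E'
from h import *
plan([477,-135,27],114.5,30,ahead=20,back=90)
look()
E
```

```text
at [468.4 -97.  127.5] -> tcp [ 491.5 -166.8   87.6] turn [-1.3 10.4 -2.2] travel now-axes [-82.6  -4.6  13.2] target-axes [-83.3  -8.   -2. ] F [-0.3  0.5 -1.8] gap 0.874 q [-31.  34.  99.  11.  64. -60.] t 31.0
board 3548 [500.7 280.  241.5 115.5   4. ]
brown 548 [120. 241.] [572.5 285.4  71.3  58.8  82. ]
```

send_rows([
  {"gripper":75,"rotation":[-0.6,5.2,-1.1],"travel":[0,0,0]},
  {"gripper":75,"rotation":[-0.6,5.2,-1.1],"travel":[0,0,0]},
  {"gripper":75,"rotation":[0,0,0],"travel":[-28,-2.7,0]},
  {"gripper":75,"rotation":[0,0,0],"travel":[-28,-2.7,0]},
  {"gripper":75,"rotation":[0,0,0],"travel":[-27,-2.7,0]},
  {"gripper":75,"rotation":[0,0,0],"travel":[0,0,0]},
  {"gripper":75,"rotation":[0,0,0],"travel":[0,0,0]},
])

```text
t: 31.63
tcp_pos: [0.4892, -0.1657, 0.084]
tool_rot: [0.524, 0.812, 0.137, -0.218]
force: [0.3, 0.8, 0.2]
finger_gap: 0.878
```

```bash
python3 - <<'E'
from h import *
plan([477,-135,27],114.5,30,ahead=20)
w=manip.snapshot("wrist")[:,:,::-1]; c=manip.calibration("wrist")
H,S,V=[cv2.cvtColor(np.ascontiguousarray(w),cv2.COLOR_BGR2HSV)[...,i].astype(int) for i in range(3)]
for k,a,ce in comps((H<16)&(S>110)&(V>60),600):
    q=pts(k); print(a,ce.round(),q.min(0),q.max(0))
u=np.radians(115); e=np.array([np.cos(u),np.sin(u),0])*27
for d in(-1,0,1): print(proj(c,(np.array([477,-135,49])+d*e)/1000).round())
cv2.imwrite("pics/w10.png",w)
E
```

```text
at [ 489.2 -165.7   84. ] -> tcp [ 472.9 -125.9    9.7] turn [-0.3  0.1 -0.3] travel now-axes [ 0.2  2.  85.9] target-axes [ 0.   1.6 85.9] F [0.3 0.8 0.2] gap 0.878 q [-39.  45.  89.  13.  74. -70.] t 31.6
4572 [323. 256.] [287 209] [359 301]
[[323. 298.]]
[[322. 252.]]
[[322. 207.]]
```

View pics/w10.png

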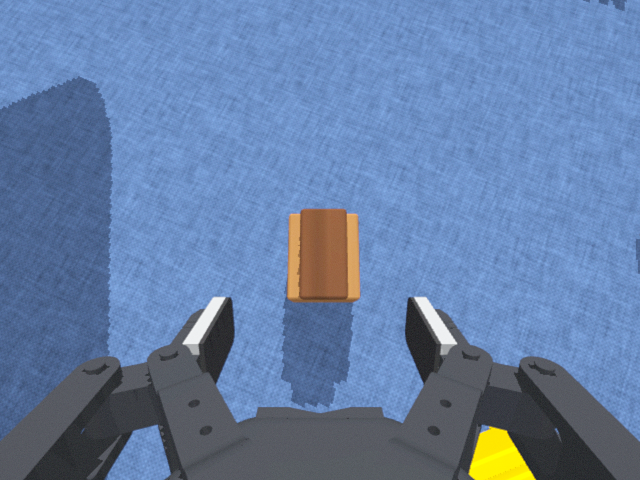

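The rib runs from (323,298) to (323,209), matching the prediction to 1–2 px. I'll go forward and grip.

send_rows([
  {"gripper":75,"rotation":[0,0,0],"travel":[0,1.7,33]},
  {"gripper":75,"rotation":[0,0,0],"travel":[0,0,30]},
  {"gripper":75,"rotation":[0,0,0],"travel":[0,0,14]},
  {"gripper":75,"rotation":[0,0,0],"travel":[0,0,6]},
  {"gripper":35,"rotation":[0,0,0],"travel":[0,0,0]},
  {"gripper":35,"rotation":[0,0,0],"travel":[0,0,0]},
  {"gripper":35,"rotation":[0,0,0],"travel":[0,0,0]},
  {"gripper":35,"rotation":[0,0,0],"travel":[0,0,0]},
  {"gripper":35,"rotation":[0,0,0],"travel":[0,0,0]},
  {"gripper":35,"rotation":[0,0,0],"travel":[0,0,0]},
  {"gripper":35,"rotation":[0,0,0],"travel":[0,0,0]},
  {"gripper":35,"rotation":[0,0,0],"travel":[0,0,0]},
], newtons=50)

```text
t: 32.68
tcp_pos: [0.4747, -0.1289, 0.0132]
tool_rot: [0.525, 0.811, 0.138, -0.217]
force: [0.8, -1.3, 6.5]
finger_gap: 0.504
```

```bash
cat >> h.py <<'E'
def held(c):
    """block centre c (mm) in the tool frame now"""
    s=manip.sense(); v=R.from_quat(s["tool_rot"]).inv().apply(np.array(c)-s["tcp_pos"]*1000); print("held",v.round(1)); return v
def planb(c,v,yaw,theta):
    """as plan, to bring a held block's centre (tool frame v) to c"""
    a=np.radians(yaw); R0=np.array([[np.cos(a),np.sin(a),0],[np.sin(a),-np.cos(a),0],[0,0,-1]])
    t=R.from_matrix(R0)*R.from_euler("y",theta,degrees=True)
    plan(np.array(c)-t.apply(v),yaw,theta,ahead=0)
E
python3 - <<'E'
from h import *
v=held([477,-135,23]); planb([496,94,40],v,94.1,-60)
E
```

```text
held [ -0.7  -0.5 -11.8]
at [ 474.7 -128.9   13.2] -> tcp [497.2  84.3  33.5] turn [  5.6 -88.7  21.7] travel now-axes [171.  108.   73.9] target-axes [  87.9   37.6 -192.9] F [ 0.8 -1.3  6.5] gap 0.504 q [-37.  50.  94.  15.  64. -71.] t 32.7
```

send_rows([
  {"gripper":35,"rotation":[0,0,0],"travel":[10,0,-17]},
  {"gripper":35,"rotation":[0,0,0],"travel":[16,0,-28]},
  {"gripper":35,"rotation":[0,0,0],"travel":[16,0,-28]},
  {"gripper":35,"rotation":[0,0,0],"travel":[16,0,-28]},
  {"gripper":35,"rotation":[0,-7,0],"travel":[0,0,0]},
  {"gripper":35,"rotation":[0,-7,0],"travel":[0,0,0]},
  {"gripper":35,"rotation":[0,-7,0],"travel":[0,0,0]},
  {"gripper":35,"rotation":[0,-7,0],"travel":[0,0,0]},
  {"gripper":35,"rotation":[0,-2,0],"travel":[0,0,0]},
  {"gripper":35,"rotation":[0,0,7],"travel":[0,0,0]},
  {"gripper":35,"rotation":[0,0,7],"travel":[0,0,0]},
  {"gripper":35,"rotation":[0,0,6.4],"travel":[0,0,0]},
])

```text
t: 33.68
tcp_pos: [0.474, -0.1275, 0.1287]
tool_rot: [0.685, 0.729, -0.003, -0.0]
force: [-1.0, -0.2, -2.0]
finger_gap: 0.508
```

send_rows([
  {"gripper":35,"rotation":[0,0,0],"travel":[35,6.2,0]},
  {"gripper":35,"rotation":[0,0,0],"travel":[35,6.2,0]},
  {"gripper":35,"rotation":[0,0,0],"travel":[35,6.2,0]},
  {"gripper":35,"rotation":[0,0,0],"travel":[35,6.2,0]},
  {"gripper":35,"rotation":[0,0,0],"travel":[35,6.2,0]},
  {"gripper":35,"rotation":[0,0,0],"travel":[35,6.2,0]},
  {"gripper":35,"rotation":[0,-7,0],"travel":[0,0,0]},
  {"gripper":35,"rotation":[0,-7,0],"travel":[0,0,0]},
  {"gripper":35,"rotation":[0,-7,0],"travel":[0,0,0]},
  {"gripper":35,"rotation":[0,-7,0],"travel":[0,0,0]},
  {"gripper":35,"rotation":[0,-7,0],"travel":[0,0,0]},
  {"gripper":35,"rotation":[0,-7,0],"travel":[0,0,0]},
])

```text
t: 34.68
tcp_pos: [0.4976, 0.085, 0.1283]
tool_rot: [0.636, 0.683, -0.246, 0.262]
force: [0.0, -0.1, -2.4]
finger_gap: 0.506
```

send_rows([
  {"gripper":35,"rotation":[0,-7,0],"travel":[0,0,0]},
  {"gripper":35,"rotation":[0,-7,0],"travel":[0,0,0]},
  {"gripper":35,"rotation":[0,-4,0],"travel":[0,0,0]},
  {"gripper":35,"rotation":[0,0,0],"travel":[0,0,0]},
])

```text
t: 35.02
tcp_pos: [0.4961, 0.0858, 0.1242]
tool_rot: [0.589, 0.636, -0.343, 0.362]
force: [0.7, 0.4, -1.1]
finger_gap: 0.505
```

```bash
python3 - <<'E'
from h import *
planb([496,94,31],[-.7,-.5,-11.8],94.1,-60)
E
```

```text
at [496.1  85.8 124.2] -> tcp [497.2  84.2  24.5] turn [-0.3 -0.1  0.5] travel now-axes [85.3  2.1 51.5] target-axes [85.5  1.  51.3] F [ 0.7  0.4 -1.1] gap 0.505 q [ 25.  49.  96. -56.  77.  56.] t 35.0
```

send_rows([
  {"gripper":35,"rotation":[0,0,0],"travel":[25,0,15]},
  {"gripper":35,"rotation":[0,0,0],"travel":[25,0,15]},
  {"gripper":35,"rotation":[0,0,0],"travel":[22,0,13]},
  {"gripper":35,"rotation":[0,0,0],"travel":[11,0,7]},
  {"gripper":35,"rotation":[0,0,0],"travel":[0,0,0]},
  {"gripper":35,"rotation":[0,0,0],"travel":[0,0,0]},
  {"gripper":35,"rotation":[0,0,0],"travel":[0.9,0,0.5]},
  {"gripper":35,"rotation":[0,0,0],"travel":[0,0,0]},
])

```text
t: 35.68
tcp_pos: [0.4969, 0.0829, 0.0307]
tool_rot: [0.591, 0.634, -0.341, 0.363]
force: [0.4, -0.1, -1.2]
finger_gap: 0.507
```

send_rows([
  {"gripper":35,"rotation":[0,0,0],"travel":[0.9,0,0.5]},
  {"gripper":35,"rotation":[0,0,0],"travel":[0,0,0]},
])

```text
t: 35.85
tcp_pos: [0.4966, 0.083, 0.0291]
tool_rot: [0.591, 0.634, -0.342, 0.363]
force: [0.1, 0.1, -1.5]
finger_gap: 0.507
```

send_rows([
  {"gripper":35,"rotation":[0,0,0],"travel":[0.9,0,0.5]},
  {"gripper":35,"rotation":[0,0,0],"travel":[0,0,0]},
])

```text
t: 36.02
tcp_pos: [0.4963, 0.0829, 0.0274]
tool_rot: [0.591, 0.635, -0.342, 0.363]
force: [-1.0, 0.5, -1.9]
finger_gap: 0.507
```

send_rows([
  {"gripper":35,"rotation":[0,0,0],"travel":[0.9,0,0.5]},
  {"gripper":35,"rotation":[0,0,0],"travel":[0,0,0]},
])

```text
t: 36.18
tcp_pos: [0.4961, 0.0828, 0.026]
tool_rot: [0.59, 0.635, -0.343, 0.362]
force: [0.1, -0.2, -1.8]
finger_gap: 0.51
```

send_rows([
  {"gripper":35,"rotation":[0,0,0],"travel":[0.9,0,0.5]},
  {"gripper":35,"rotation":[0,0,0],"travel":[0,0,0]},
])

```text
t: 36.35
tcp_pos: [0.4961, 0.0828, 0.0249]
tool_rot: [0.59, 0.635, -0.343, 0.362]
force: [0.3, -0.5, -1.8]
finger_gap: 0.508
```

send_rows([
  {"gripper":35,"rotation":[0,0,0],"travel":[1.7,0,1]},
  {"gripper":35,"rotation":[0,0,0],"travel":[0,0,0]},
])

```text
t: 36.52
tcp_pos: [0.496, 0.0827, 0.0228]
tool_rot: [0.59, 0.635, -0.343, 0.362]
force: [0.2, 0.4, -1.6]
finger_gap: 0.503
```

send_rows([
  {"gripper":35,"rotation":[0,0,0],"travel":[1.3,0,0.7]},
  {"gripper":35,"rotation":[0,0,0],"travel":[0,0,0]},
])

```text
t: 36.68
tcp_pos: [0.496, 0.0828, 0.0214]
tool_rot: [0.59, 0.635, -0.343, 0.362]
force: [0.1, 0.2, -0.7]
finger_gap: 0.507
```

send_rows([
  {"gripper":35,"rotation":[0,0,0],"travel":[0.9,0,0.5]},
  {"gripper":35,"rotation":[0,0,0],"travel":[0,0,0]},
])

```text
t: 36.85
tcp_pos: [0.496, 0.0828, 0.0205]
tool_rot: [0.59, 0.635, -0.343, 0.362]
force: [-0.4, 0.1, -0.7]
finger_gap: 0.502
```

send_rows([
  {"gripper":35,"rotation":[0,0,0],"travel":[0.9,0,0.5]},
  {"gripper":35,"rotation":[0,0,0],"travel":[0,0,0]},
])

```text
t: 37.02
tcp_pos: [0.4961, 0.0829, 0.0196]
tool_rot: [0.59, 0.635, -0.343, 0.363]
force: [0.3, -0.1, -0.3]
finger_gap: 0.506
```

send_rows([
  {"gripper":35,"rotation":[0,0,0],"travel":[0.9,0,0.5]},
  {"gripper":35,"rotation":[0,0,0],"travel":[0,0,0]},
])

```text
t: 37.18
tcp_pos: [0.4961, 0.0829, 0.0195]
tool_rot: [0.59, 0.634, -0.343, 0.363]
force: [-0.2, 2.5, 3.9]
finger_gap: 0.513
```

send_rows([
  {"gripper":35,"rotation":[0,0,0],"travel":[0.9,0,0.5]},
  {"gripper":35,"rotation":[0,0,0],"travel":[0,0,0]},
])

```text
t: 37.35
tcp_pos: [0.4961, 0.0829, 0.0195]
tool_rot: [0.59, 0.634, -0.343, 0.364]
force: [-1.5, 4.0, 8.1]
finger_gap: 0.506
```

```bash
python3 - <<'E'
from h import *
planb([496,94,27],[-.7,-.5,-11.8],94.1,-60)
E
```

```text
at [496.1  82.9  19.5] -> tcp [497.2  84.2  20.5] turn [-0.3  0.   0.2] travel now-axes [-0.2  1.2 -1.5] target-axes [-0.2  1.2 -1.5] F [-1.5  4.   8.1] gap 0.506 q [ 24.  60.  94. -59.  72.  64.] t 37.4
```

The second block is standing (contact at TCP z 19.5 mm, about 1 mm from the prediction). I'll release and swing to the other side.

send_rows([
  {"gripper":35,"rotation":[0,0,0],"travel":[-1.4,0,-0.8]},
  {"gripper":75,"rotation":[0,0,0],"travel":[0,0,0]},
  {"gripper":75,"rotation":[0,0,0],"travel":[0,0,0]},
  {"gripper":75,"rotation":[0,0,0],"travel":[0,0,0]},
  {"gripper":75,"rotation":[0,0,0],"travel":[0,0,-10]},
  {"gripper":75,"rotation":[0,0,0],"travel":[0,0,-30]},
  {"gripper":75,"rotation":[0,0,0],"travel":[0,0,-30]},
  {"gripper":75,"rotation":[0,0,0],"travel":[0,0,-30]},
  {"gripper":75,"rotation":[0,0,0],"travel":[-26,0,-15]},
  {"gripper":75,"rotation":[0,0,0],"travel":[-26,0,-15]},
  {"gripper":75,"rotation":[0,0,0],"travel":[-26,0,-15]},
  {"gripper":75,"rotation":[0,0,0],"travel":[-26,0,-15]},
])

```text
t: 38.35
tcp_pos: [0.4909, 0.1696, 0.1909]
tool_rot: [0.59, 0.635, -0.343, 0.362]
force: [0.6, 0.1, 0.2]
finger_gap: 0.876
```

send_rows([
  {"gripper":75,"rotation":[0,7,0],"travel":[0,0,0]},
  {"gripper":75,"rotation":[0,7,0],"travel":[0,0,0]},
  {"gripper":75,"rotation":[0,7,0],"travel":[0,0,0]},
  {"gripper":75,"rotation":[0,7,0],"travel":[0,0,0]},
  {"gripper":75,"rotation":[0,7,0],"travel":[0,0,0]},
  {"gripper":75,"rotation":[0,7,0],"travel":[0,0,0]},
  {"gripper":75,"rotation":[0,7,0],"travel":[0,0,0]},
  {"gripper":75,"rotation":[0,7,0],"travel":[0,0,0]},
  {"gripper":75,"rotation":[0,7,0],"travel":[0,0,0]},
  {"gripper":75,"rotation":[0,7,0],"travel":[0,0,0]},
  {"gripper":75,"rotation":[0,7,0],"travel":[0,0,0]},
  {"gripper":75,"rotation":[0,7,0],"travel":[0,0,0]},
])

```text
t: 39.35
tcp_pos: [0.4921, 0.1692, 0.1912]
tool_rot: [0.667, 0.714, 0.144, -0.156]
force: [-0.5, -0.8, 0.1]
finger_gap: 0.88
```

send_rows([
  {"gripper":75,"rotation":[0,7,0],"travel":[0,0,0]},
  {"gripper":75,"rotation":[0,7,0],"travel":[0,0,0]},
  {"gripper":75,"rotation":[0,7,0],"travel":[0,0,0]},
  {"gripper":75,"rotation":[0,7,0],"travel":[0,0,0]},
  {"gripper":75,"rotation":[0,7,0],"travel":[0,0,0]},
  {"gripper":75,"rotation":[0,0,0],"travel":[-18.3,0,-31.6]},
  {"gripper":75,"rotation":[0,0,0],"travel":[-18.3,0,-31.6]},
  {"gripper":75,"rotation":[0,0,0],"travel":[-18.3,0,-31.6]},
  {"gripper":75,"rotation":[0,0,0],"travel":[-18.3,0,-31.6]},
  {"gripper":75,"rotation":[0,0,0],"travel":[0,0,0]},
])

```text
t: 40.18
tcp_pos: [0.5046, 0.0165, 0.1906]
tool_rot: [0.597, 0.635, 0.336, -0.358]
force: [0.2, -0.6, -0.2]
finger_gap: 0.878
```

```bash
python3 - <<'E'
from h import *
plan([495,93,30],94.1,60,ahead=19,back=90)
w=manip.snapshot("wrist")[:,:,::-1]; c=manip.calibration("wrist")
H,S,V=[cv2.cvtColor(np.ascontiguousarray(w),cv2.COLOR_BGR2HSV)[...,i].astype(int) for i in range(3)]
for k,a,ce in comps((H<16)&(S>110)&(V>60),400):
    q=pts(k); print(a,ce.round(),q.min(0),q.max(0))
B=np.array([[495+i*22,93+j*16,27+l*27] for i in(-1,1) for j in(-1,1) for l in(-1,1)])/1000
print(proj(c,B).round().tolist())
E
```

```text
at [504.6  16.5 190.6] -> tcp [499.4  31.7  65.5] turn [ 0.4  1.1 -0.3] travel now-axes [-99.   -4.1  77.9] target-axes [-100.6   -4.2   76. ] F [ 0.2 -0.6 -0.2] gap 0.878 q [-36.  42.  97.  42.  88. -59.] t 40.2
5010 [38. 36.] [0 0] [92 79]
1860 [374. 192.] [238 164] [414 217]
1383 [315. 341.] [291 325] [338 357]
[[293.0, 356.0], [289.0, 330.0], [296.0, 327.0], [293.0, 299.0], [337.0, 359.0], [340.0, 333.0], [338.0, 329.0], [340.0, 301.0]]
```

The block's columns (291–338) match the prediction (289–340). I'll descend and grip from this side.

send_rows([
  {"gripper":75,"rotation":[0,1.1,0],"travel":[-25,-1,19]},
  {"gripper":75,"rotation":[0,0,0],"travel":[-25,-1,19]},
  {"gripper":75,"rotation":[0,0,0],"travel":[-25,-1,19]},
  {"gripper":75,"rotation":[0,0,0],"travel":[-25,-1,19]},
  {"gripper":75,"rotation":[0,0,0],"travel":[0,0,0]},
  {"gripper":75,"rotation":[0,0,0],"travel":[0,0,0]},
])

```text
t: 40.73
tcp_pos: [0.4944, 0.0404, 0.0668]
tool_rot: [0.591, 0.63, 0.34, -0.371]
force: [-0.1, 0.0, 0.6]
finger_gap: 0.878
```

```bash
python3 - <<'E'
from h import *
plan([495,93,30],94.1,60,ahead=19)
E
```

```text
at [494.4  40.4  66.8] -> tcp [493.8 109.4  20.5] turn [-0.2 -0.5 -0.5] travel now-axes [-6.4  4.7 82.7] target-axes [-5.7  4.3 82.8] F [-0.1  0.   0.6] gap 0.878 q [-34.  55. 100.  44.  78. -69.] t 40.7
```

send_rows([
  {"gripper":75,"rotation":[0,0,0],"travel":[0,0,30]},
  {"gripper":75,"rotation":[0,0,0],"travel":[0,0,28]},
  {"gripper":75,"rotation":[0,0,0],"travel":[0,0,20]},
  {"gripper":75,"rotation":[0,0,0],"travel":[0,0,7]},
  {"gripper":75,"rotation":[0,0,0],"travel":[0,0,0]},
  {"gripper":75,"rotation":[0,0,0],"travel":[0,0,0]},
])

```text
t: 41.23
tcp_pos: [0.4911, 0.1119, 0.0261]
tool_rot: [0.591, 0.632, 0.341, -0.368]
force: [0.1, -0.3, 0.8]
finger_gap: 0.878
```

```bash
python3 - <<'E'
from h import *
plan([495,93,30],94.1,60,ahead=19)
E
```

```text
at [491.1 111.9  26.1] -> tcp [493.8 109.4  20.5] turn [ 0.  -0.2 -0.3] travel now-axes [-6.1  2.6  0.5] target-axes [-6.1  2.6  0.5] F [ 0.1 -0.3  0.8] gap 0.878 q [-28.  59. 103.  51.  71. -73.] t 41.2
```

send_rows([
  {"gripper":75,"rotation":[0,0,0],"travel":[-4,2.6,0]},
  {"gripper":35,"rotation":[0,0,0],"travel":[0,0,0]},
  {"gripper":35,"rotation":[0,0,0],"travel":[0,0,0]},
  {"gripper":35,"rotation":[0,0,0],"travel":[0,0,0]},
  {"gripper":35,"rotation":[0,0,0],"travel":[0,0,0]},
  {"gripper":35,"rotation":[0,0,0],"travel":[0,0,0]},
  {"gripper":35,"rotation":[0,0,0],"travel":[0,0,0]},
  {"gripper":35,"rotation":[0,0,0],"travel":[0,0,0]},
  {"gripper":35,"rotation":[0,0,0],"travel":[0,0,0]},
], newtons=50)

```text
t: 41.98
tcp_pos: [0.4934, 0.1101, 0.0216]
tool_rot: [0.592, 0.631, 0.341, -0.369]
force: [0.5, -4.5, 5.1]
finger_gap: 0.507
```

```bash
python3 - <<'E'
from h import *
v=held([495,93,27]); planb([497,281.5,52],v,94.1,-30)
E
```

```text
held [ -3.8   0.5 -17.6]
at [493.4 110.1  21.6] -> tcp [496.9 275.9  34.9] turn [ -0.3 -90.3  -0.4] travel now-axes [ 93.5  14.7 136.9] target-axes [136.4  15.4 -94.1] F [ 0.5 -4.5  5.1] gap 0.507 q [-28.  59. 102.  51.  71. -73.] t 42.0
```

send_rows([
  {"gripper":35,"rotation":[0,0,0],"travel":[12,0,-7]},
  {"gripper":35,"rotation":[0,0,0],"travel":[28,0,-16]},
  {"gripper":35,"rotation":[0,0,0],"travel":[28,0,-16]},
  {"gripper":35,"rotation":[0,0,0],"travel":[28,0,-16]},
  {"gripper":35,"rotation":[0,-7,0],"travel":[0,0,0]},
  {"gripper":35,"rotation":[0,-7,0],"travel":[0,0,0]},
  {"gripper":35,"rotation":[0,-7,0],"travel":[0,0,0]},
  {"gripper":35,"rotation":[0,-7,0],"travel":[0,0,0]},
  {"gripper":35,"rotation":[0,-7,0],"travel":[0,0,0]},
  {"gripper":35,"rotation":[0,-7,0],"travel":[0,0,0]},
  {"gripper":35,"rotation":[0,-7,0],"travel":[0,0,0]},
  {"gripper":35,"rotation":[0,-7,0],"travel":[0,0,0]},
])

```text
t: 42.98
tcp_pos: [0.4929, 0.1103, 0.1321]
tool_rot: [0.682, 0.731, 0.021, -0.027]
force: [-0.9, -0.3, -2.3]
finger_gap: 0.512
```

send_rows([
  {"gripper":35,"rotation":[0,-7,0],"travel":[0,0,0]},
  {"gripper":35,"rotation":[0,-7,0],"travel":[0,0,0]},
  {"gripper":35,"rotation":[0,-7,0],"travel":[0,0,0]},
  {"gripper":35,"rotation":[0,-7,0],"travel":[0,0,0]},
  {"gripper":35,"rotation":[0,-6,0],"travel":[0,0,0]},
  {"gripper":35,"rotation":[0,0,0],"travel":[35,4,-20]},
  {"gripper":35,"rotation":[0,0,0],"travel":[35,4,-20]},
  {"gripper":35,"rotation":[0,0,0],"travel":[35,4,-20]},
  {"gripper":35,"rotation":[0,0,0],"travel":[35,4,-20]},
  {"gripper":35,"rotation":[0,0,0],"travel":[0,0,0]},
  {"gripper":35,"rotation":[0,0,0],"travel":[0,0,0]},
])

```text
t: 43.9
tcp_pos: [0.4974, 0.2744, 0.131]
tool_rot: [0.658, 0.709, -0.176, 0.184]
force: [-0.3, 0.2, -1.6]
finger_gap: 0.508
```

```bash
python3 - <<'E'
from h import *
planb([497,281.5,48],[-3.8,.5,-17.6],94.1,-30)
E
```

```text
at [497.4 274.4 131. ] -> tcp [496.9 276.   30.9] turn [-0.4 -0.5  0.3] travel now-axes [50.7  0.5 86.4] target-axes [51.4 -0.4 86. ] F [-0.3  0.2 -1.6] gap 0.508 q [ 31.  41.  85. -28.  70.  40.] t 43.9
```

send_rows([
  {"gripper":35,"rotation":[0,-0.5,0],"travel":[15,0,26]},
  {"gripper":35,"rotation":[0,0,0],"travel":[15,0,26]},
  {"gripper":35,"rotation":[0,0,0],"travel":[13,0,22]},
  {"gripper":35,"rotation":[0,0,0],"travel":[7,0,11]},
  {"gripper":35,"rotation":[0,0,0],"travel":[0,0,0]},
  {"gripper":35,"rotation":[0,0,0],"travel":[0,0,0]},
  {"gripper":35,"rotation":[0,0,0],"travel":[0,0,0]},
])

```text
t: 44.48
tcp_pos: [0.4982, 0.273, 0.0348]
tool_rot: [0.659, 0.706, -0.179, 0.187]
force: [0.8, -1.0, -1.6]
finger_gap: 0.513
```

send_rows([
  {"gripper":35,"rotation":[0,0,0],"travel":[0.8,0,1.3]},
  {"gripper":35,"rotation":[0,0,0],"travel":[0,0,0]},
])

```text
t: 44.65
tcp_pos: [0.4982, 0.2735, 0.0334]
tool_rot: [0.659, 0.706, -0.178, 0.187]
force: [0.4, -0.5, -1.9]
finger_gap: 0.513
```

send_rows([
  {"gripper":35,"rotation":[0,0,0],"travel":[0.8,0,1.3]},
  {"gripper":35,"rotation":[0,0,0],"travel":[0,0,0]},
])

```text
t: 44.82
tcp_pos: [0.4978, 0.2735, 0.0312]
tool_rot: [0.659, 0.707, -0.179, 0.187]
force: [0.5, -0.1, -1.9]
finger_gap: 0.507
```

send_rows([
  {"gripper":35,"rotation":[0,0,0],"travel":[0.5,0,0.9]},
  {"gripper":35,"rotation":[0,0,0],"travel":[0,0,0]},
])

```text
t: 44.98
tcp_pos: [0.4976, 0.2733, 0.0297]
tool_rot: [0.659, 0.707, -0.179, 0.187]
force: [0.3, 0.2, -1.4]
finger_gap: 0.507
```

send_rows([
  {"gripper":35,"rotation":[0,0,0],"travel":[0.5,0,0.9]},
  {"gripper":35,"rotation":[0,0,0],"travel":[0,0,0]},
])

```text
t: 45.15
tcp_pos: [0.4977, 0.2733, 0.0289]
tool_rot: [0.659, 0.707, -0.179, 0.187]
force: [-0.1, -0.3, 0.0]
finger_gap: 0.51
```

send_rows([
  {"gripper":35,"rotation":[0,0,0],"travel":[0.5,0,0.9]},
  {"gripper":35,"rotation":[0,0,0],"travel":[0,0,0]},
])

```text
t: 45.32
tcp_pos: [0.4977, 0.2733, 0.0288]
tool_rot: [0.659, 0.706, -0.179, 0.187]
force: [-1.1, 0.1, 6.7]
finger_gap: 0.51
```

send_rows([
  {"gripper":35,"rotation":[0,0,0],"travel":[0.5,0,0.9]},
  {"gripper":35,"rotation":[0,0,0],"travel":[0,0,0]},
])

```text
t: 45.48
tcp_pos: [0.4977, 0.2733, 0.0288]
tool_rot: [0.659, 0.706, -0.179, 0.188]
force: [-3.6, 0.9, 11.5]
finger_gap: 0.505
```

```bash
python3 - <<'E'
from h import *
planb([497,281.5,44],[-3.8,.5,-17.6],94.1,-30)
E
```

```text
at [497.7 273.3  28.8] -> tcp [496.9 276.   26.9] turn [-0.4  0.1  0. ] travel now-axes [ 3.3 -0.6  0.3] target-axes [ 3.3 -0.6  0.3] F [-3.6  0.9 11.5] gap 0.505 q [ 31.  50.  87. -30.  62.  46.] t 45.5
```

send_rows([
  {"gripper":35,"rotation":[0,0,0],"travel":[-0.8,0,-1.4]},
  {"gripper":60,"rotation":[0,0,0],"travel":[0,0,0]},
  {"gripper":60,"rotation":[0,0,0],"travel":[0,0,0]},
  {"gripper":60,"rotation":[0,0,0],"travel":[0,0,0]},
  {"gripper":60,"rotation":[0,0,0],"travel":[0,0,-10]},
  {"gripper":65,"rotation":[0,0,0],"travel":[0,0,-35]},
  {"gripper":65,"rotation":[0,0,0],"travel":[0,0,-35]},
  {"gripper":65,"rotation":[0,0,0],"travel":[0,0,-35]},
  {"gripper":65,"rotation":[0,7,0],"travel":[0,0,0]},
  {"gripper":65,"rotation":[0,7,0],"travel":[0,0,0]},
  {"gripper":65,"rotation":[0,7,0],"travel":[0,0,0]},
  {"gripper":65,"rotation":[0,7,0],"travel":[0,0,0]},
])

```text
t: 46.48
tcp_pos: [0.495, 0.3321, 0.1297]
tool_rot: [0.682, 0.731, -0.011, 0.009]
force: [-1.1, -0.7, -0.6]
finger_gap: 0.761
```

send_rows([
  {"gripper":65,"rotation":[0,2,0],"travel":[0,0,0]},
  {"gripper":65,"rotation":[0,0,0],"travel":[-38,0,-3]},
  {"gripper":65,"rotation":[0,0,0],"travel":[-38,0,-3]},
  {"gripper":65,"rotation":[0,0,0],"travel":[-38,0,-3]},
  {"gripper":65,"rotation":[0,0,0],"travel":[-38,0,-3]},
  {"gripper":65,"rotation":[0,0,0],"travel":[-38,0,-3]},
  {"gripper":65,"rotation":[0,0,0],"travel":[-38,0,-3]},
  {"gripper":65,"rotation":[0,0,0],"travel":[-38,0,-3]},
  {"gripper":65,"rotation":[0,0,0],"travel":[-38,0,-3]},
  {"gripper":65,"rotation":[0,0,0],"travel":[-38,0,-3]},
  {"gripper":65,"rotation":[0,0,0],"travel":[0,0,0]},
])

```text
t: 47.4
tcp_pos: [0.5204, -0.017, 0.156]
tool_rot: [0.685, 0.729, -0.002, 0.0]
force: [0.1, 1.1, 0.8]
finger_gap: 0.76
```

```bash
python3 - <<'E'
from h import *
im,_,_=look()
plan([526,-312,27],72,30,ahead=20,back=90)
im2=manip.snapshot("scene")[:,:,::-1]
cv2.imwrite("pics/t11.png",np.hstack([cv2.resize(im[170:400,60:490],(460,400)),cv2.resize(im2[100:420,100:440],(340,400))]))
E
```

```text
board 3173 [496.6 280.1 249.8 115.    3.7]
brown 426 [122. 244.] [570.6 283.9  67.9  41.4 -79.5]
brown 538 [432. 260.] [ 525.3 -312.2   59.5   45.6   72.3]
brown 460 [130. 286.] [491.9 259.6  60.3  54.7   5.8]
at [519.3 -14.  155.6] -> tcp [ 515.2 -345.3   87.6] turn [-5.9 29.7 21. ] travel now-axes [-330.3  -24.6   68.4] target-axes [-308.    98.4  -99.3] F [-0.1 -0.1 -0.5] gap 0.765 q [-14.  29. 101.  -0.  50. -17.] t 47.5
```

View pics/t11.png

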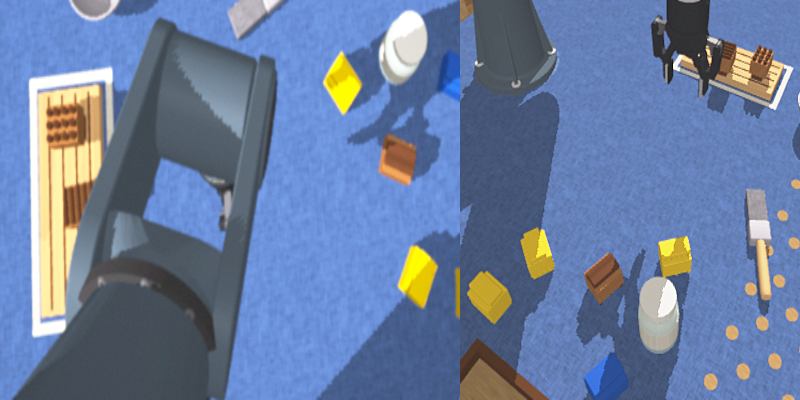

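The studs block and the bars block are both face up on the board. The bars block seems to sit nearer the −y edge than planned, and I'll check that once the view is clear. The third block is unchanged at (525,−312), 72°.

send_rows([
  {"gripper":65,"rotation":[0,0,7],"travel":[0,0,0]},
  {"gripper":65,"rotation":[0,0,7],"travel":[0,0,0]},
  {"gripper":65,"rotation":[0,0,7],"travel":[0,0,0]},
  {"gripper":65,"rotation":[0,0,0],"travel":[-35.3,10.2,0]},
  {"gripper":65,"rotation":[0,0,0],"travel":[-35.3,10.2,0]},
  {"gripper":65,"rotation":[0,0,0],"travel":[-35.3,10.2,0]},
  {"gripper":65,"rotation":[0,0,0],"travel":[-35.3,10.2,0]},
  {"gripper":65,"rotation":[0,0,0],"travel":[-35.3,10.2,0]},
  {"gripper":65,"rotation":[0,0,0],"travel":[-35.3,10.2,0]},
  {"gripper":65,"rotation":[0,0,0],"travel":[-35.3,10.2,0]},
  {"gripper":65,"rotation":[0,0,0],"travel":[-35.3,10.2,0]},
  {"gripper":65,"rotation":[0,0,0],"travel":[-35.3,10.2,0]},
])

```text
t: 48.5
tcp_pos: [0.5128, -0.3406, 0.1548]
tool_rot: [0.804, 0.595, -0.003, -0.003]
force: [0.5, 0.4, 0.2]
finger_gap: 0.762
```

send_rows([
  {"gripper":65,"rotation":[0,7,0],"travel":[0,0,0]},
  {"gripper":65,"rotation":[0,7,0],"travel":[0,0,0]},
  {"gripper":65,"rotation":[0,7,0],"travel":[0,0,0]},
  {"gripper":65,"rotation":[0,7,0],"travel":[0,0,0]},
  {"gripper":65,"rotation":[0,2,0],"travel":[0,0,0]},
  {"gripper":65,"rotation":[0,0,0],"travel":[-17,0,29]},
  {"gripper":65,"rotation":[0,0,0],"travel":[-17,0,29]},
  {"gripper":65,"rotation":[0,0,0],"travel":[0,0,0]},
])

```text
t: 49.17
tcp_pos: [0.5096, -0.337, 0.0819]
tool_rot: [0.777, 0.573, 0.205, -0.162]
force: [-0.4, 1.3, 0.6]
finger_gap: 0.757
```

```bash
python3 - <<'E'
from h import *
plan([526,-312,27],72,30,ahead=20)
w=manip.snapshot("wrist")[:,:,::-1]; c=manip.calibration("wrist")
H,S,V=[cv2.cvtColor(np.ascontiguousarray(w),cv2.COLOR_BGR2HSV)[...,i].astype(int) for i in range(3)]
for k,a,ce in comps((H<16)&(S>110)&(V>60),600):
    q=pts(k); print(a,ce.round(),q.min(0),q.max(0))
u=np.radians(72); e=np.array([np.cos(u),np.sin(u),0])*27
for d in(-1,0,1): print(proj(c,(np.array([526,-312,49])+d*e)/1000).round())
look()
t=manip.snapshot("top")[:,:,::-1]
cv2.imwrite("pics/w12.png",np.hstack([cv2.resize(t[190:370,70:190],(320,480)),cv2.resize(w,(480,480))]))
E
```

```text
at [ 509.6 -337.    81.9] -> tcp [ 529.1 -302.5    9.7] turn [-1.4 -0.2  0.4] travel now-axes [-2.9  9.9 81.7] target-axes [-2.5  7.9 81.9] F [-0.4  1.3  0.6] gap 0.757 q [-55.  47.  82.  24.  73. -49.] t 49.2
5528 [342. 265.] [302 218] [374 311]
[[331. 305.]]
[[332. 257.]]
[[332. 213.]]
board 6418 [496.7 280.9 249.5 114.4   3.9]
brown 617 [121. 242.] [569.1 283.9  65.9  60.  -87.5]
brown 557 [432. 260.] [ 525.3 -312.2   59.6   45.6   72.3]
brown 689 [136. 287.] [488.4 251.5  68.8  48.8 -82. ]
```

View pics/w12.png

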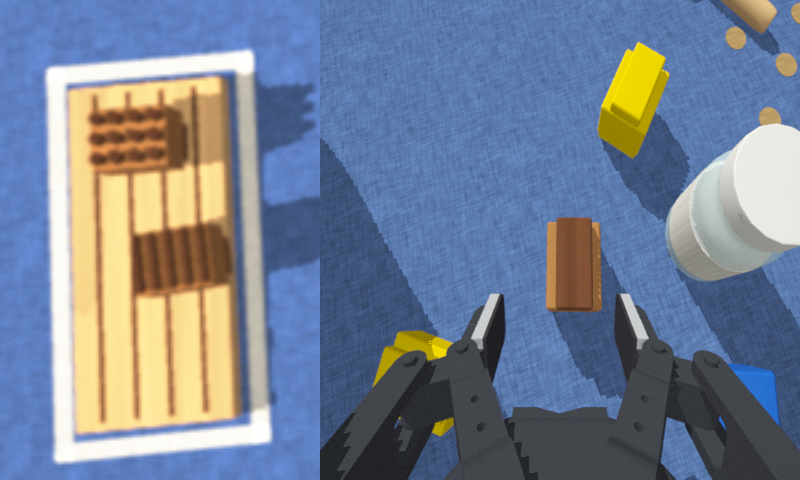

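The bars block lies face up but about 30 mm off-centre toward −y, and it is slightly turned. It was probably knocked. I'll re-centre it after the third block. In this wrist view the third block's rib is centred at column 338, so I'll shift the approach by 12 mm.

send_rows([
  {"gripper":65,"rotation":[-1.4,0,0.4],"travel":[0,0,0]},
  {"gripper":65,"rotation":[0,0,0],"travel":[-5,11.8,0]},
  {"gripper":65,"rotation":[0,0,0],"travel":[0,0,33]},
  {"gripper":65,"rotation":[0,0,0],"travel":[0,0,28]},
  {"gripper":65,"rotation":[0,0,0],"travel":[0,0,12]},
  {"gripper":65,"rotation":[0,0,0],"travel":[0,0,6]},
  {"gripper":65,"rotation":[0,0,0],"travel":[0,0,0]},
])

```text
t: 49.9
tcp_pos: [0.5348, -0.3115, 0.0172]
tool_rot: [0.781, 0.568, 0.212, -0.147]
force: [-0.0, -0.4, 0.5]
finger_gap: 0.758
```

```bash
python3 - <<'E'
from h import *
plan([527,-314,27],72,30,ahead=20)
E
```

```text
at [ 534.8 -311.5   17.2] -> tcp [ 530.1 -304.5    9.7] turn [0.6 0.1 0.2] travel now-axes [ 0.8 -6.7  9. ] target-axes [ 0.8 -6.6  9.1] F [-0.  -0.4  0.5] gap 0.758 q [-52.  52.  84.  28.  64. -51.] t 49.9
```

send_rows([
  {"gripper":35,"rotation":[0,0,0],"travel":[0,0,0]},
  {"gripper":35,"rotation":[0,0,0],"travel":[0,0,0]},
  {"gripper":35,"rotation":[0,0,0],"travel":[0,0,0]},
  {"gripper":35,"rotation":[0,0,0],"travel":[0,0,0]},
  {"gripper":35,"rotation":[0,0,0],"travel":[0,0,0]},
  {"gripper":35,"rotation":[0,0,0],"travel":[0,0,0]},
  {"gripper":35,"rotation":[0,0,0],"travel":[0,0,0]},
], newtons=50)

```text
t: 50.48
tcp_pos: [0.5351, -0.3141, 0.0186]
tool_rot: [0.782, 0.568, 0.212, -0.145]
force: [-1.3, -1.8, 6.3]
finger_gap: 0.503
```

```bash
python3 - <<'E'
from h import *
v=held([527,-314,23]); planb([496,94,40],v,94.1,-60)
E
```

```text
held [ 0.1 -7.7 -5.1]
at [ 535.1 -314.1   18.6] -> tcp [504.   90.1  37.6] turn [ -5.6 -88.4 -24.1] travel now-axes [ 335.3 -155.5  167.6] target-axes [ 186.3   -2.1 -360.5] F [-1.3 -1.8  6.3] gap 0.503 q [-53.  52.  84.  28.  64. -51.] t 50.5
```

send_rows([
  {"gripper":35,"rotation":[0,0,0],"travel":[10,0,-17]},
  {"gripper":35,"rotation":[0,0,0],"travel":[16,0,-28]},
  {"gripper":35,"rotation":[0,0,0],"travel":[16,0,-28]},
  {"gripper":35,"rotation":[0,0,0],"travel":[16,0,-28]},
  {"gripper":35,"rotation":[0,-7,0],"travel":[0,0,0]},
  {"gripper":35,"rotation":[0,-7,0],"travel":[0,0,0]},
  {"gripper":35,"rotation":[0,-7,0],"travel":[0,0,0]},
  {"gripper":35,"rotation":[0,-7,0],"travel":[0,0,0]},
  {"gripper":35,"rotation":[0,-2,0],"travel":[0,0,0]},
  {"gripper":35,"rotation":[0,0,-7.1],"travel":[0,0,0]},
  {"gripper":35,"rotation":[0,0,-7.1],"travel":[0,0,0]},
  {"gripper":35,"rotation":[0,0,-7.1],"travel":[0,0,0]},
])

```text
t: 51.48
tcp_pos: [0.5336, -0.3115, 0.1336]
tool_rot: [0.685, 0.729, 0.001, 0.006]
force: [-0.0, -0.0, -1.7]
finger_gap: 0.503
```

send_rows([
  {"gripper":35,"rotation":[0,0,0],"travel":[36,-0.9,0]},
  {"gripper":35,"rotation":[0,0,0],"travel":[37,-0.9,0]},
  {"gripper":35,"rotation":[0,0,0],"travel":[37,-0.9,0]},
  {"gripper":35,"rotation":[0,0,0],"travel":[37,-0.9,0]},
  {"gripper":35,"rotation":[0,0,0],"travel":[37,-0.9,0]},
  {"gripper":35,"rotation":[0,0,0],"travel":[37,-0.9,0]},
  {"gripper":35,"rotation":[0,0,0],"travel":[37,-0.9,0]},
  {"gripper":35,"rotation":[0,0,0],"travel":[37,-0.9,0]},
  {"gripper":35,"rotation":[0,0,0],"travel":[37,-0.9,0]},
  {"gripper":35,"rotation":[0,0,0],"travel":[37,-0.9,0]},
  {"gripper":35,"rotation":[0,0,0],"travel":[34,-0.9,0]},
])

```text
t: 52.4
tcp_pos: [0.5011, 0.0918, 0.1311]
tool_rot: [0.688, 0.726, 0.002, 0.006]
force: [-0.0, -0.8, -1.8]
finger_gap: 0.504
```

send_rows([
  {"gripper":35,"rotation":[0,-7,0],"travel":[0,0,0]},
  {"gripper":35,"rotation":[0,-7,0],"travel":[0,0,0]},
  {"gripper":35,"rotation":[0,-7,0],"travel":[0,0,0]},
  {"gripper":35,"rotation":[0,-7,0],"travel":[0,0,0]},
  {"gripper":35,"rotation":[0,-7,0],"travel":[0,0,0]},
  {"gripper":35,"rotation":[0,-7,0],"travel":[0,0,0]},
  {"gripper":35,"rotation":[0,-7,0],"travel":[0,0,0]},
  {"gripper":35,"rotation":[0,-7,0],"travel":[0,0,0]},
  {"gripper":35,"rotation":[0,-4,0],"travel":[0,0,0]},
  {"gripper":35,"rotation":[0,0,0],"travel":[0,0,0]},
])

```text
t: 53.23
tcp_pos: [0.5005, 0.0917, 0.1275]
tool_rot: [0.596, 0.629, -0.341, 0.365]
force: [0.2, 0.3, -2.9]
finger_gap: 0.509
```

```bash
python3 - <<'E'
from h import *
planb([496,94,31],[0,0,-6],94.1,-60)
E
```

```text
at [500.5  91.7 127.5] -> tcp [496.4  88.8  28. ] turn [-0.6 -0.1 -0.6] travel now-axes [84.7 -4.8 52.1] target-axes [84.8 -4.4 51.9] F [ 0.2  0.3 -2.9] gap 0.509 q [ 25.  49.  94. -56.  78.  56.] t 53.2
```

send_rows([
  {"gripper":35,"rotation":[-0.6,0,-0.6],"travel":[24,-4.4,14.4]},
  {"gripper":35,"rotation":[0,0,0],"travel":[25,0,15]},
  {"gripper":35,"rotation":[0,0,0],"travel":[24,0,14]},
  {"gripper":35,"rotation":[0,0,0],"travel":[10,0,6]},
  {"gripper":35,"rotation":[0,0,0],"travel":[2.6,0,1.5]},
  {"gripper":35,"rotation":[0,0,0],"travel":[0,0,0]},
  {"gripper":35,"rotation":[0,0,0],"travel":[0,0,0]},
])

```text
t: 53.82
tcp_pos: [0.498, 0.0885, 0.0321]
tool_rot: [0.592, 0.632, -0.338, 0.367]
force: [-0.5, 0.2, -1.6]
finger_gap: 0.505
```

send_rows([
  {"gripper":35,"rotation":[0,0,0],"travel":[1.3,0,0.8]},
  {"gripper":35,"rotation":[0,0,0],"travel":[0,0,0]},
])

```text
t: 53.98
tcp_pos: [0.4981, 0.0887, 0.0307]
tool_rot: [0.592, 0.632, -0.338, 0.367]
force: [0.1, -0.6, 0.7]
finger_gap: 0.507
```

send_rows([
  {"gripper":35,"rotation":[0,0,0],"travel":[1.3,0,0.8]},
  {"gripper":35,"rotation":[0,0,0],"travel":[0,0,0]},
])

```text
t: 54.15
tcp_pos: [0.498, 0.0881, 0.0303]
tool_rot: [0.592, 0.632, -0.339, 0.368]
force: [1.6, -3.6, 5.9]
finger_gap: 0.506
```

send_rows([
  {"gripper":35,"rotation":[0,0,0],"travel":[0.9,0,0.5]},
  {"gripper":35,"rotation":[0,0,0],"travel":[0,0,0]},
])

```text
t: 54.32
tcp_pos: [0.4981, 0.0878, 0.0303]
tool_rot: [0.592, 0.631, -0.34, 0.369]
force: [0.2, -2.4, 11.4]
finger_gap: 0.503
```

send_rows([
  {"gripper":35,"rotation":[0,0,0],"travel":[0.9,0,0.5]},
  {"gripper":35,"rotation":[0,0,0],"travel":[0,0,0]},
])

```text
t: 54.48
tcp_pos: [0.4981, 0.0877, 0.0304]
tool_rot: [0.592, 0.631, -0.34, 0.369]
force: [-1.2, -2.6, 15.5]
finger_gap: 0.505
```

send_rows([
  {"gripper":35,"rotation":[0,0,0],"travel":[0.9,0,0.5]},
  {"gripper":35,"rotation":[0,0,0],"travel":[0,0,0]},
])

```text
t: 54.65
tcp_pos: [0.4982, 0.0875, 0.0304]
tool_rot: [0.591, 0.631, -0.34, 0.37]
force: [-2.6, -1.5, 20.3]
finger_gap: 0.503
```

send_rows([
  {"gripper":35,"rotation":[0,0,0],"travel":[-3,0,-1.7]},
  {"gripper":75,"rotation":[0,0,0],"travel":[0,0,0]},
  {"gripper":75,"rotation":[0,0,0],"travel":[0,0,0]},
  {"gripper":75,"rotation":[0,0,0],"travel":[0,0,0]},
  {"gripper":75,"rotation":[0,0,0],"travel":[0,0,-10]},
  {"gripper":75,"rotation":[0,0,0],"travel":[0,0,-30]},
  {"gripper":75,"rotation":[0,0,0],"travel":[0,0,-30]},
  {"gripper":75,"rotation":[0,0,0],"travel":[0,0,-30]},
  {"gripper":75,"rotation":[0,0,0],"travel":[-26,0,-15]},
  {"gripper":75,"rotation":[0,0,0],"travel":[-26,0,-15]},
  {"gripper":75,"rotation":[0,0,0],"travel":[-26,0,-15]},
  {"gripper":75,"rotation":[0,0,0],"travel":[-26,0,-15]},
])

```text
t: 55.65
tcp_pos: [0.49, 0.1753, 0.1995]
tool_rot: [0.591, 0.633, -0.339, 0.367]
force: [-0.0, -0.1, -0.2]
finger_gap: 0.877
```

send_rows([
  {"gripper":75,"rotation":[0,7,0],"travel":[0,0,0]},
  {"gripper":75,"rotation":[0,7,0],"travel":[0,0,0]},
  {"gripper":75,"rotation":[0,7,0],"travel":[0,0,0]},
  {"gripper":75,"rotation":[0,7,0],"travel":[0,0,0]},
  {"gripper":75,"rotation":[0,7,0],"travel":[0,0,0]},
  {"gripper":75,"rotation":[0,7,0],"travel":[0,0,0]},
  {"gripper":75,"rotation":[0,7,0],"travel":[0,0,0]},
  {"gripper":75,"rotation":[0,7,0],"travel":[0,0,0]},
  {"gripper":75,"rotation":[0,7,0],"travel":[0,0,0]},
  {"gripper":75,"rotation":[0,7,0],"travel":[0,0,0]},
  {"gripper":75,"rotation":[0,7,0],"travel":[0,0,0]},
  {"gripper":75,"rotation":[0,7,0],"travel":[0,0,0]},
])

```text
t: 56.65
tcp_pos: [0.4911, 0.1749, 0.1998]
tool_rot: [0.666, 0.716, 0.147, -0.152]
force: [-0.9, 0.1, -0.1]
finger_gap: 0.875
```

send_rows([
  {"gripper":75,"rotation":[0,7,0],"travel":[0,0,0]},
  {"gripper":75,"rotation":[0,7,0],"travel":[0,0,0]},
  {"gripper":75,"rotation":[0,7,0],"travel":[0,0,0]},
  {"gripper":75,"rotation":[0,7,0],"travel":[0,0,0]},
  {"gripper":75,"rotation":[0,7,0],"travel":[0,0,0]},
  {"gripper":75,"rotation":[0,0,0],"travel":[-18.3,0,-31.6]},
  {"gripper":75,"rotation":[0,0,0],"travel":[-18.3,0,-31.6]},
  {"gripper":75,"rotation":[0,0,0],"travel":[-18.3,0,-31.6]},
  {"gripper":75,"rotation":[0,0,0],"travel":[-18.3,0,-31.6]},
  {"gripper":75,"rotation":[0,0,0],"travel":[0,0,0]},
  {"gripper":75,"rotation":[0,0,0],"travel":[0,0,0]},
])

```text
t: 57.57
tcp_pos: [0.5016, 0.027, 0.2003]
tool_rot: [0.593, 0.637, 0.338, -0.358]
force: [-0.4, 1.3, 0.0]
finger_gap: 0.878
```

```bash
python3 - <<'E'
from h import *
plan([498,96.5,30],94.1,60,ahead=19,back=90)
w=manip.snapshot("wrist")[:,:,::-1]; c=manip.calibration("wrist")
B=np.array([[498+i*22,96.5+j*16,27+l*27] for i in(-1,1) for j in(-1,1) for l in(-1,1)])/1000
P=proj(c,B); print(P.min(0).round(),P.max(0).round())
cv2.imwrite("pics/w13.png",w[150:450,120:520])
E
```

```text
at [501.6  27.  200.3] -> tcp [502.4  35.2  65.5] turn [0.4 1.  0.1] travel now-axes [-111.4    0.5   76.4] target-axes [-112.7    1.3   74.4] F [-0.4  1.3  0. ] gap 0.878 q [-35.  40.  98.  42.  88. -59.] t 57.6
[295. 309.] [345. 369.]
```

View pics/w13.png

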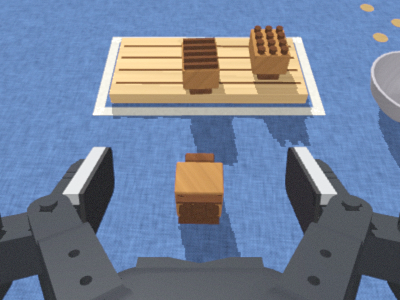

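The third block stands upright at wrist columns 295–342, as predicted. The bars block is on the board but near its −y edge. That was my last allowed picture, so from here I'll check by numbers.

send_rows([
  {"gripper":75,"rotation":[0,1,0],"travel":[-28,0,18.6]},
  {"gripper":75,"rotation":[0,0,0],"travel":[-28,0,18.6]},
  {"gripper":75,"rotation":[0,0,0],"travel":[-28,0,18.6]},
  {"gripper":75,"rotation":[0,0,0],"travel":[-28,1,18.6]},
  {"gripper":75,"rotation":[0,0,0],"travel":[0,0,0]},
  {"gripper":75,"rotation":[0,0,0],"travel":[0,0,0]},
  {"gripper":75,"rotation":[0,0,0],"travel":[0,0,0]},
])

```text
t: 58.2
tcp_pos: [0.5016, 0.0382, 0.0679]
tool_rot: [0.589, 0.634, 0.343, -0.365]
force: [-0.2, -0.6, 1.1]
finger_gap: 0.878
```

```bash
python3 - <<'E'
from h import *
plan([498,96.5,30],94.1,60,ahead=19)
E
```

```text
at [501.6  38.2  67.9] -> tcp [496.8 112.9  20.5] turn [ 0.2 -0.1  0.2] travel now-axes [-3.8  0.3 88.6] target-axes [-3.6  0.6 88.6] F [-0.2 -0.6  1.1] gap 0.878 q [-34.  54.  99.  44.  78. -69.] t 58.2
```

send_rows([
  {"gripper":75,"rotation":[0,0,0],"travel":[-3,0.5,30]},
  {"gripper":75,"rotation":[0,0,0],"travel":[0,0,30]},
  {"gripper":75,"rotation":[0,0,0],"travel":[0,0,20]},
  {"gripper":75,"rotation":[0,0,0],"travel":[0,0,8]},
  {"gripper":75,"rotation":[0,0,0],"travel":[0,0,0]},
  {"gripper":35,"rotation":[0,0,0],"travel":[0,0,0]},
  {"gripper":35,"rotation":[0,0,0],"travel":[0,0,0]},
  {"gripper":35,"rotation":[0,0,0],"travel":[0,0,0]},
  {"gripper":35,"rotation":[0,0,0],"travel":[0,0,0]},
  {"gripper":35,"rotation":[0,0,0],"travel":[0,0,0]},
  {"gripper":35,"rotation":[0,0,0],"travel":[0,0,0]},
  {"gripper":35,"rotation":[0,0,0],"travel":[0,0,0]},
], newtons=50)

```text
t: 59.2
tcp_pos: [0.4983, 0.1103, 0.021]
tool_rot: [0.59, 0.634, 0.344, -0.364]
force: [0.7, -4.2, 6.3]
finger_gap: 0.505
```

```bash
python3 - <<'E'
from h import *
v=held([497,96.5,27]); planb([421,276.3,80],v,94.1,-30)
E
```

```text
held [ -1.6  -2.2 -14.9]
at [498.3 110.3  21. ] -> tcp [423.6 270.4  66.3] turn [  0.5 -90.1  -0.1] travel now-axes [121.8 -63.4 120.1] target-axes [ 120.3  -63.  -121.7] F [ 0.7 -4.2  6.3] gap 0.505 q [-28.  59. 102.  51.  71. -73.] t 59.2
```

send_rows([
  {"gripper":35,"rotation":[0,0,0],"travel":[12,0,-7]},
  {"gripper":35,"rotation":[0,0,0],"travel":[28,0,-16]},
  {"gripper":35,"rotation":[0,0,0],"travel":[28,0,-16]},
  {"gripper":35,"rotation":[0,0,0],"travel":[28,0,-16]},
  {"gripper":35,"rotation":[0,-7,0],"travel":[0,0,0]},
  {"gripper":35,"rotation":[0,-7,0],"travel":[0,0,0]},
  {"gripper":35,"rotation":[0,-7,0],"travel":[0,0,0]},
  {"gripper":35,"rotation":[0,-7,0],"travel":[0,0,0]},
  {"gripper":35,"rotation":[0,-7,0],"travel":[0,0,0]},
  {"gripper":35,"rotation":[0,-7,0],"travel":[0,0,0]},
  {"gripper":35,"rotation":[0,-7,0],"travel":[0,0,0]},
  {"gripper":35,"rotation":[0,-7,0],"travel":[0,0,0]},
])

```text
t: 60.2
tcp_pos: [0.4971, 0.1112, 0.1316]
tool_rot: [0.682, 0.73, 0.026, -0.022]
force: [-1.0, 0.1, -1.6]
finger_gap: 0.514
```

send_rows([
  {"gripper":35,"rotation":[0,-7,0],"travel":[0,0,0]},
  {"gripper":35,"rotation":[0,-7,0],"travel":[0,0,0]},
  {"gripper":35,"rotation":[0,-7,0],"travel":[0,0,0]},
  {"gripper":35,"rotation":[0,-7,0],"travel":[0,0,0]},
  {"gripper":35,"rotation":[0,-6,0],"travel":[0,0,0]},
  {"gripper":35,"rotation":[0,0,0],"travel":[27.5,-12.6,-16]},
  {"gripper":35,"rotation":[0,0,0],"travel":[27.5,-12.6,-16]},
  {"gripper":35,"rotation":[0,0,0],"travel":[27.5,-12.6,-16]},
  {"gripper":35,"rotation":[0,0,0],"travel":[27.5,-12.6,-16]},
  {"gripper":35,"rotation":[0,0,0],"travel":[27.5,-12.6,-16]},
  {"gripper":35,"rotation":[0,0,0],"travel":[0,0,0]},
  {"gripper":35,"rotation":[0,0,0],"travel":[0,0,0]},
])

```text
t: 61.2
tcp_pos: [0.4218, 0.2673, 0.1323]
tool_rot: [0.659, 0.708, -0.171, 0.186]
force: [0.7, 0.8, -1.8]
finger_gap: 0.51
```

```bash
python3 - <<'E'
from h import *
planb([421,276.3,49],[-1.6,0,-14.9],94.1,-30)
E
```

```text
at [421.8 267.3 132.3] -> tcp [421.4 270.3  35.3] turn [ 0.2 -0.7 -0. ] travel now-axes [50.  -0.5 83.1] target-axes [51.  -0.2 82.5] F [ 0.7  0.8 -1.8] gap 0.51 q [ 34.  38.  95. -28.  66.  46.] t 61.2
```

send_rows([
  {"gripper":35,"rotation":[0,-0.7,0],"travel":[15,0,25]},
  {"gripper":35,"rotation":[0,0,0],"travel":[15,0,25]},
  {"gripper":35,"rotation":[0,0,0],"travel":[13,0,21]},
  {"gripper":35,"rotation":[0,0,0],"travel":[8,0,11]},
  {"gripper":35,"rotation":[0,0,0],"travel":[0,0,0]},
  {"gripper":35,"rotation":[0,0,0],"travel":[0,0,0]},
  {"gripper":35,"rotation":[0,0,0],"travel":[0,0,0]},
])

```text
t: 61.78
tcp_pos: [0.4235, 0.2693, 0.037]
tool_rot: [0.66, 0.706, -0.175, 0.191]
force: [-0.4, -1.3, -1.3]
finger_gap: 0.506
```

send_rows([
  {"gripper":35,"rotation":[0,0,0],"travel":[0.8,0,1.3]},
  {"gripper":35,"rotation":[0,0,0],"travel":[0,0,0]},
])

```text
t: 61.95
tcp_pos: [0.4233, 0.2699, 0.0356]
tool_rot: [0.66, 0.706, -0.174, 0.191]
force: [0.1, -0.6, -2.0]
finger_gap: 0.507
```

send_rows([
  {"gripper":35,"rotation":[0,0,0],"travel":[0.8,0,1.3]},
  {"gripper":35,"rotation":[0,0,0],"travel":[0,0,0]},
])

```text
t: 62.12
tcp_pos: [0.4227, 0.2699, 0.0335]
tool_rot: [0.659, 0.706, -0.175, 0.191]
force: [0.7, -0.1, -1.6]
finger_gap: 0.513
```

send_rows([
  {"gripper":35,"rotation":[0,0,0],"travel":[0.5,0,0.9]},
  {"gripper":35,"rotation":[0,0,0],"travel":[0,0,0]},
])

```text
t: 62.28
tcp_pos: [0.4225, 0.2697, 0.032]
tool_rot: [0.659, 0.706, -0.175, 0.19]
force: [0.3, -0.7, -0.3]
finger_gap: 0.51
```

send_rows([
  {"gripper":35,"rotation":[0,0,0],"travel":[0.5,0,0.9]},
  {"gripper":35,"rotation":[0,0,0],"travel":[0,0,0]},
])

```text
t: 62.45
tcp_pos: [0.4225, 0.2696, 0.0308]
tool_rot: [0.659, 0.706, -0.176, 0.19]
force: [0.2, -0.7, -1.7]
finger_gap: 0.512
```

send_rows([
  {"gripper":35,"rotation":[0,0,0],"travel":[0.5,0,0.9]},
  {"gripper":35,"rotation":[0,0,0],"travel":[0,0,0]},
])

```text
t: 62.62
tcp_pos: [0.4225, 0.2696, 0.0297]
tool_rot: [0.659, 0.706, -0.176, 0.19]
force: [-0.1, -0.1, -2.3]
finger_gap: 0.508
```

send_rows([
  {"gripper":35,"rotation":[0,0,0],"travel":[0.5,0,0.9]},
  {"gripper":35,"rotation":[0,0,0],"travel":[0,0,0]},
])

```text
t: 62.78
tcp_pos: [0.4226, 0.2696, 0.0292]
tool_rot: [0.659, 0.706, -0.176, 0.191]
force: [-0.7, 0.7, 2.8]
finger_gap: 0.508
```

send_rows([
  {"gripper":35,"rotation":[0,0,0],"travel":[0.5,0,0.9]},
  {"gripper":35,"rotation":[0,0,0],"travel":[0,0,0]},
])

```text
t: 62.95
tcp_pos: [0.4226, 0.2696, 0.0292]
tool_rot: [0.659, 0.706, -0.176, 0.191]
force: [-1.3, 1.6, 6.9]
finger_gap: 0.508
```

send_rows([
  {"gripper":35,"rotation":[0,0,0],"travel":[-0.7,0,-1.2]},
  {"gripper":60,"rotation":[0,0,0],"travel":[0,0,0]},
  {"gripper":60,"rotation":[0,0,0],"travel":[0,0,0]},
  {"gripper":60,"rotation":[0,0,0],"travel":[0,0,0]},
  {"gripper":60,"rotation":[0,0,0],"travel":[0,0,-10]},
  {"gripper":65,"rotation":[0,0,0],"travel":[0,0,-35]},
  {"gripper":65,"rotation":[0,0,0],"travel":[0,0,-35]},
  {"gripper":65,"rotation":[0,0,0],"travel":[0,0,-35]},
  {"gripper":65,"rotation":[0,7,0],"travel":[0,0,0]},
  {"gripper":65,"rotation":[0,7,0],"travel":[0,0,0]},
  {"gripper":65,"rotation":[0,7,0],"travel":[0,0,0]},
  {"gripper":65,"rotation":[0,7,0],"travel":[0,0,0]},
])

```text
t: 63.95
tcp_pos: [0.4189, 0.3283, 0.1306]
tool_rot: [0.681, 0.732, -0.007, 0.013]
force: [-0.4, -0.2, -0.5]
finger_gap: 0.759
```

send_rows([
  {"gripper":65,"rotation":[0,2,0],"travel":[-36,4,-2]},
  {"gripper":65,"rotation":[0,0,0],"travel":[-36,4,-2]},
  {"gripper":65,"rotation":[0,0,0],"travel":[-36,4,-2]},
  {"gripper":65,"rotation":[0,0,0],"travel":[-36,4,-2]},
  {"gripper":65,"rotation":[0,0,0],"travel":[-36,4,-2]},
  {"gripper":65,"rotation":[0,0,0],"travel":[-36,4,-2]},
  {"gripper":65,"rotation":[0,0,0],"travel":[-36,4,-2]},
  {"gripper":65,"rotation":[0,0,0],"travel":[-36,4,-2]},
  {"gripper":65,"rotation":[0,0,0],"travel":[-36,4,-2]},
  {"gripper":65,"rotation":[0,0,0],"travel":[-36,4,-2]},
  {"gripper":65,"rotation":[0,0,0],"travel":[-36,4,-2]},
  {"gripper":65,"rotation":[0,0,0],"travel":[-36,4,-2]},
])

```text
t: 64.95
tcp_pos: [0.4962, -0.1023, 0.1551]
tool_rot: [0.682, 0.731, 0.001, 0.001]
force: [0.4, 0.3, -0.5]
finger_gap: 0.761
```

```bash
cat > chk.py <<'E'
from h import *
goto(500,250,100,94.1)
im,c,hsv=look(); H,S,V=[hsv[...,i].astype(int) for i in range(3)]
# dark relief/brown on board, +y edge of each block top (z 67 mm) and bounds
m=(H<14)&(S>110)&(V>60); m[:, :60]=0; m[:,200:]=0; m[:190]=0; m[380:]=0
for k,a,ce in comps(m,200):
    p=pts(k); r=ray(c,p,.060); print(a,ce.round(),"px",p.min(0),p.max(0),"rect@60",rect(r),"y+edge",np.percentile(r[:,1],99.5).round(4),"x",r[:,0].min().round(3),r[:,0].max().round(3))
print("-y board edge px etc:",proj(c,[[.497,.2257,.018],[.497,.338,.018]]).round(1).tolist())
E
python3 chk.py
```

```text
at [ 496.2 -102.3  155.1] yaw 94.0 tilt [ 0.003 -0.    -1.   ] | turn z -0.1 travel [np.float64(351.2), np.float64(29.0), np.float64(55.1)] F [ 0.4  0.3 -0.5] gap 0.761 t 65.0
board 4822 [496.7 280.1 249.5 115.3   3.9]
brown 602 [121. 242.] [572.7 285.   70.1  61.1  84.3]
brown 685 [135. 286.] [489.6 252.9  65.2  50.9 -87.7]
brown 700 [121. 323.] [425.1 277.6  70.1  55.6  82.8]
602 [121. 242.] px [104 226] [139 260] rect@60 [569.7 276.8  68.4  59.7  84.3] y+edge 0.3088 x 0.538 0.603
685 [135. 286.] px [119 274] [154 301] rect@60 [488.7 245.5  63.6  49.7 -87.7] y+edge 0.278 x 0.463 0.512
700 [121. 323.] px [104 306] [140 338] rect@60 [425.6 269.6  68.4  54.3  82.8] y+edge 0.302 x 0.395 0.454
-y board edge px etc: [[155.2, 282.7], [96.3, 284.0]]
```

The numbers show the bars block centred near y≈251 mm, with its −y end right at the board's edge. I'll nudge it about 29 mm toward +y with nearly closed fingers.

send_rows([
  {"gripper":15,"rotation":[0,0,-0.1],"travel":[35,2,0]},
  {"gripper":15,"rotation":[0,0,0],"travel":[35,2,0]},
  {"gripper":15,"rotation":[0,0,0],"travel":[35,2,0]},
  {"gripper":15,"rotation":[0,0,0],"travel":[35,2,0]},
  {"gripper":15,"rotation":[0,0,0],"travel":[35,2,0]},
  {"gripper":15,"rotation":[0,0,0],"travel":[35,2,0]},
  {"gripper":15,"rotation":[0,0,0],"travel":[35,2,0]},
  {"gripper":15,"rotation":[0,0,0],"travel":[35,2,0]},
  {"gripper":15,"rotation":[0,0,0],"travel":[0,0,35]},
  {"gripper":15,"rotation":[0,0,0],"travel":[0,0,35]},
  {"gripper":15,"rotation":[0,0,0],"travel":[0,0,30]},
  {"gripper":15,"rotation":[0,0,0],"travel":[0,0,0]},
])

```text
t: 66.0
tcp_pos: [0.4886, 0.18, 0.0499]
tool_rot: [0.681, 0.732, -0.003, -0.002]
force: [-1.1, -0.1, -1.0]
finger_gap: 0.175
```

```bash
python3 - <<'E'
from h import *
goto(489,242,27,94.1)
w=manip.snapshot("wrist")[:,:,::-1]; c=manip.calibration("wrist")
H,S,V=[cv2.cvtColor(np.ascontiguousarray(w),cv2.COLOR_BGR2HSV)[...,i].astype(int) for i in range(3)]
for k,a,ce in comps((H<16)&(S>110)&(V>40)&(V<235),800):
    q=pts(k); r=ray(c,q,.067); print(a,ce.round(),q.min(0),q.max(0),"x",np.percentile(r[:,0],[1,99]).round(3),"y",np.percentile(r[:,1],[1,99]).round(3))
E
```

```text
at [488.6 180.   49.9] yaw 94.2 tilt [-0.007 -0.002 -1.   ] | turn z 0.1 travel [np.float64(61.8), np.float64(4.9), np.float64(22.9)] F [-1.1 -0.1 -1. ] gap 0.175 t 66.0
56439 [361.  94.] [84  0] [639 212] x [0.409 0.592] y [0.229 0.3  ]
```

send_rows([
  {"gripper":15,"rotation":[0,0,0],"travel":[0,4,12]},
  {"gripper":15,"rotation":[0,0,0],"travel":[0,0,10]},
  {"gripper":15,"rotation":[0,0,0],"travel":[8,0,0]},
  {"gripper":15,"rotation":[0,0,0],"travel":[8,0,0]},
  {"gripper":15,"rotation":[0,0,0],"travel":[5,0,0]},
  {"gripper":15,"rotation":[0,0,0],"travel":[4,0,0]},
  {"gripper":15,"rotation":[0,0,0],"travel":[4,0,0]},
  {"gripper":15,"rotation":[0,0,0],"travel":[4,0,0]},
  {"gripper":15,"rotation":[0,0,0],"travel":[4,0,0]},
  {"gripper":15,"rotation":[0,0,0],"travel":[4,0,0]},
  {"gripper":15,"rotation":[0,0,0],"travel":[4,0,0]},
  {"gripper":15,"rotation":[0,0,0],"travel":[4,0,0]},
])

```text
t: 67.05
tcp_pos: [0.4931, 0.2292, 0.0324]
tool_rot: [0.681, 0.732, 0.001, 0.001]
force: [-0.7, -1.7, 2.1]
finger_gap: 0.173
```

send_rows([
  {"gripper":15,"rotation":[0,0,0],"travel":[4,0,0]},
  {"gripper":15,"rotation":[0,0,0],"travel":[4,0,0]},
  {"gripper":15,"rotation":[0,0,0],"travel":[3,0,0]},
  {"gripper":15,"rotation":[0,0,0],"travel":[1,0,0]},
  {"gripper":15,"rotation":[0,0,0],"travel":[0,0,0]},
])

```text
t: 67.47
tcp_pos: [0.4921, 0.2415, 0.0322]
tool_rot: [0.681, 0.732, 0.001, 0.001]
force: [0.8, -0.3, 1.1]
finger_gap: 0.179
```

```bash
python3 - <<'E'
from h import *
goto(489,242,27,94.1)
E
```

```text
at [492.1 241.5  32.2] yaw 94.1 tilt [ 0.003  0.    -1.   ] | turn z -0.0 travel [np.float64(0.7), np.float64(-3.0), np.float64(5.2)] F [ 0.8 -0.3  1.1] gap 0.179 t 67.5
```

send_rows([
  {"gripper":15,"rotation":[0,0,0],"travel":[-15,0,0]},
  {"gripper":15,"rotation":[0,0,0],"travel":[-25,0,0]},
  {"gripper":15,"rotation":[0,0,0],"travel":[0,0,-35]},
  {"gripper":15,"rotation":[0,0,0],"travel":[0,0,-35]},
  {"gripper":15,"rotation":[0,0,0],"travel":[0,0,-35]},
  {"gripper":40,"rotation":[0,0,0],"travel":[-40,0,0]},
  {"gripper":40,"rotation":[0,0,0],"travel":[-40,0,0]},
  {"gripper":40,"rotation":[0,0,0],"travel":[-40,0,0]},
  {"gripper":40,"rotation":[0,0,0],"travel":[-40,0,0]},
  {"gripper":40,"rotation":[0,0,0],"travel":[-40,0,0]},
  {"gripper":40,"rotation":[0,0,0],"travel":[-40,0,0]},
  {"gripper":40,"rotation":[0,0,0],"travel":[-40,0,0]},
])

```text
t: 68.47
tcp_pos: [0.5143, -0.0798, 0.1373]
tool_rot: [0.682, 0.732, 0.001, 0.001]
force: [-0.1, 0.3, 0.1]
finger_gap: 0.466
```

```bash
python3 chk.py
```

```text
at [514.3 -79.8 137.3] yaw 94.1 tilt [ 0.003  0.001 -1.   ] | turn z -0.0 travel [np.float64(330.0), np.float64(9.3), np.float64(37.3)] F [-0.1  0.3  0.1] gap 0.466 t 68.5
board 4746 [496.7 279.7 249.5 115.2   3.9]
brown 557 [121. 241.] [578.2 284.4  66.4  54.4 -88.7]
brown 744 [120. 288.] [488.3 284.8  73.8  61.9 -65.9]
brown 677 [121. 323.] [423.8 278.1  67.9  45.  -89.3]
557 [121. 241.] px [104 226] [139 254] rect@60 [575.1 276.2  64.9  53.1 -88.7] y+edge 0.3088 x 0.549 0.602
744 [120. 288.] px [104 270] [140 311] rect@60 [487.4 276.6  72.   60.4 -65.9] y+edge 0.3048 x 0.445 0.52
677 [121. 323.] px [103 310] [140 335] rect@60 [424.4 270.   66.3  44.  -89.3] y+edge 0.3021 x 0.402 0.446
-y board edge px etc: [[155.2, 282.7], [96.3, 284.0]]
```

```bash
cat > chk2.py <<'E'
from h import *
im=manip.snapshot("top")[:,:,::-1]; c=manip.calibration("top"); hsv=cv2.cvtColor(np.ascontiguousarray(im),cv2.COLOR_BGR2HSV)
H,S,V=[hsv[...,i].astype(int) for i in range(3)]
m=((H<14)&(S>110)&(V>60)).astype(np.uint8); m[:,:60]=0; m[:,200:]=0; m[:190]=0; m[380:]=0
m=cv2.morphologyEx(m,cv2.MORPH_OPEN,np.ones((7,7),np.uint8))
for k,a,ce in comps(m,150):
    r=ray(c,pts(k),.055); print(a,ce.round(),rect(r),"x",r[:,0].min().round(3),r[:,0].max().round(3),"y",r[:,1].min().round(3),r[:,1].max().round(3))
for v in range(222,345,2): print("".join("#" if m[v,u] else ("+" if V[v,u]<140 and H[v,u]<90 else ".") for u in range(94,160)))
E
python3 chk2.py
```

```text
258 [120. 323.] [423.1 273.1  39.6  32.6 -88. ] x 0.407 0.439 y 0.253 0.293
..................................................................
..................................................................
................................................+.................
................................................+.................
................................................++...........+....
.................++.....+++++..++++++++++++.....++................
..........+++++++++++++.++++++....++...+++++....++................
............++.........................++++++...++................
.................................+.....+++++++..++................
.................+++++...+++++++++++++++++++++...+................
..........+++++++++++++....++..........+++++++...+................
.......................................+++++++...+................
..........................+.....++++++.+++++++...+................
...........+++...++++++..++++++.+++++..+++++++...+............+...
...........+++++...+++..................+++++....+............+...
...................
[... 2429 characters left out ...]
###+++++++++....+............+
..........++++++###########.........++++++++++++....+.............
..........+++...#########...+++++...+++++++++++.....+............+
...........+++..#########+++++++....+++++++++.......+.............
...........+++..#########++.........+++++++++.....................
...........++.....................................................
..................................................................
..................................................................
..................................................................
..................................................................
..................................................................
```

```bash
python3 -c "
from station import manip
s=manip.sense(); print(s['t'],s['force'].round(1)); print(manip.sign_off())"
```

```text
68.5667 [-0.6 -0.2 -0.1]
the job is handed in; nothing more can be done
None
```

The job is handed in at 68.6 s of robot time. The drying board is on its taped outline, and all three printing blocks (studs, bars, flower) lie face up in a row on it.

**Board:** I pushed it once along its length, then sideways in an arc. By the last check it sits at about (497, 281) mm and 3.9°, against the outline at (497, 283.5) mm and 4.0°.

**Blocks:** I turned each one by standing it on its side and regripping from the other side.
- **Final positions:** the last top-view mask shows three separate, aligned blocks. Their centres are at y ≈ 275–282 mm, about 20 mm or more inside the board's edges.
- **Spacing:** it is uneven, about 90 mm from studs to bars and 67 mm from bars to flower, where 76 mm was the nominal pitch.

**Problems along the way:**
- **Bars block off-centre:** it turned up about 30 mm off-centre after I placed it, with its end at the board's edge, probably because it was knocked. I pushed it back to the middle.
- **Joint 4 at its limit:** this happened on the first grasp of the bars block. I backed out and gripped from the mirrored side.
- **Disagreeing check:** right after the bars block was pushed back, one rectangle fit suggested it was turned by about 20°. The pixel mask showed it straight, and the likely cause is shadow or board grooves caught in that fit.

**Not confirmed by eye:** I had used all 16 picture views, so the flower block's final pose and the bars block's pose after the push were checked only by pixel numbers. I did not measure the jar, bowl and brush again at the end. No move went near them on purpose, and no unexpected contact force showed.

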